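# Stack a gate remote in its sloped assembly nest

## Robot

A 6-joint arm with a two-finger parallel gripper is mounted at the origin on the work surface. World frame = base frame: x ahead of the robot, y to its left, z up, the work surface at z = 0. Lengths are in m, angles in rad, forces in N, time in s.
With the tool pointing down it reaches from about 0.3 to 0.875 m from the base axis. Payload 6.4 kg.
Tool frame: the origin (TCP) lies on the front face of the gripper's body, between the roots of the fingers; the fingertips stand 73 mm ahead of it and the grasp point (between the pads) lies ctrl.pinch_z ahead of it (ctrl.pinch_z is the distance from the TCP to the grasp point, in m); z points along the fingers, x is the direction in which the jaws open and shut, and the axes are right-handed (so a half turn about z gives the same grasp; the last joint's range is limited). The gripper opens to 85 mm and grips with 20 to 120 N. Pads are 22 mm wide; open, the fingers measure 114 mm over their backs; the gripper's body (76 mm by 85 mm) begins 54 mm behind the grasp point. The pads swing forward as they close: fully open they stand 13 mm farther back than shut.
Start: joints at [0.961, 0.181, 1.607, -0, 1.354, -0.206], TCP at [0.226, 0.529, 0.304] pointing down, gripper open.
Joint ranges: [-2.99, 2.99], [-0.89, 2.07], [0.3, 2.58], [-1.14, 4.28], [0, 2.63], [-3.12, 3.12]. Speed limits (rad/s): [2.57, 2.57, 3.01, 3.14, 3.14, 3.14].

## Interface

Orientations are given as a unit quaternion [w, x, y, z].
In Python, from bench import ctrl gives the robot as it stands.
- The arm moves only by the tool move_arm, never from a script. Its argument "rows" is text: rows parted by semicolons, each of 7 numbers parted by spaces: the shift along the tool's x, y, z in cm, then the turn, a rotation vector about the tool's x, y, z in degrees, then the opening, from 0 (shut) to 1 (fully open). In form: x y z rx ry rz grip; .... A call has 1 to 20 rows; each row shifts and turns the commanded pose from where the row before left it, along the tool's axes as they then stand; what a row does not reach is not made up. A row lasts 1/10 s, in which the tool goes at most 50 mm and 8.59 degrees, less where a joint would pass 70% of its speed; a pose out of reach is approached as far as the arm can. A call with a gripper value outside its range is refused whole. The fingers move at their own pace and stop on an object; the grip force is fixed at half the most. Time passes only in rows, so rows that do not move let the fingers close. It gives the time, the measured TCP pose, the force and the opening at its end, in the units of the state.
- ctrl.get_obs(): the state, without advancing time (a new reading comes with each control period).
- ctrl.camera(name): name is "side" or "top" or "wrist"; returns a dict with "color" (480x640x3 uint8, blue, green, red), "fx", "fy", "cx", "cy" (pixels), "rvec" (rotation vector, rad) and "tvec" (3), from world to camera coordinates, as OpenCV has them. Camera axes: x right, y down, z forward; pixel columns grow to the right and rows downward; lengths in m; the calibration is good to about 2 mm. A picture is of the moment at which its call begins. There is no depth.
- ctrl.hand_in(): hands the job in, once; it reports no verdict.
Trained networks look in the newest picture that a camera, given by its name, has taken for a name from the list of things; names that differ only in an ending like _2 or _b are one class to them, and where a whole thing is asked for, a point or a joint stands for the part that bears it (a point fixed in the world has none). Each returns a list of dicts, best first, with "confidence" (0 to 1); they miss things now and then, are a little off and sometimes report something else, mostly with a low value. They report only what shows in the picture. A call takes as long as a camera call. They do not tell look-alikes from the thing itself.
- ctrl.look_for(camera, query): "bbox" ([left, top, right, bottom] in pixels, round what is visible of it).
- ctrl.trace(camera, query): "region" (480x640 bool, what is visible of it) and "bbox" ([left, top, right, bottom] in pixels, round what is visible of it).
The state is a dict: "time_s": time; "q": joint angles; "dq": joint speeds; "joint_efforts": joint torques, N m; "eef_pos": TCP position; "eef_rot": TCP orientation; "wrist_force": force on the tool from outside, world axes, zero at the start; "torque": the same for the moment, N m; "opening": opening from 0.0 (shut) to 1.0 (fully open).
Only numpy, scipy, OpenCV 4.12 (cv2) and the standard library are available. Lean on these libraries where they do the work, as an engineer would, in place of code of your own. Each camera call takes 0.05 s, during which the arm holds its last target.

## Task

Assemble the gate remote in the sloped white-walled nest: first the blue base shell, then the green circuit board, then the grey cover with the red and yellow buttons, each the right way up with its tongue in the gap at the nest's upper end. Lower each part until it lies flat and fully home before you let go of it, do not drop it in, and leave the other things on the counter where they are.

Things in the scene. Friction and masses are not known exactly. Their poses are not given: they have to be found in the camera images.
- deck: fixed nest: dark grey plate 112 x 96 mm sloping 30 degrees, with a white-walled pocket 81 (x) x 47 (y) mm on it. Origin: centre of the pocket floor, 55 mm above the table. x runs up the slope, away from the robot; y across; z square out of the pocket. Long sides are walled only for 14 mm at each corner; the middle 53 mm is open for fingers, with 24 mm of plate beyond the pocket edge.
- gap (a point): middle of the gap for the tongues at the pocket's upper (+x) end, on the floor, 44.5 mm from the pocket centre. Gap 24 mm wide between two wall pieces; the lower (-x) end is one wall 60 mm wide. All walls are 8 mm thick, straight to 26 mm above the floor, then flare outwards by 4 mm up to 32 mm above it.
- base_shell: blue base shell of the remote, 12 mm thick, 45 g. 76 mm (x) x 42 mm (y), plus a tongue 16 mm wide that sticks out 10 mm at its +x end, marked with a black dot. Origin: centre of the underside of the 76 x 42 block, z up. Lies flat on the table, tongue roughly away from the robot. In the nest it lies on the pocket floor.
- board: green circuit board in its carrier (silver coin cell, black chip on top), 8 mm thick, 30 g. 76 mm (x) x 42 mm (y), plus a tongue 16 mm wide that sticks out 10 mm at its +x end, marked with a black dot. Origin: centre of the underside of the 76 x 42 block, z up. Lies flat on the table, tongue roughly away from the robot. In the nest it lies 12 mm above the pocket floor.
- cover: grey cover with a red and a yellow button on top, 10 mm thick, 35 g. 76 mm (x) x 42 mm (y), plus a tongue 16 mm wide that sticks out 10 mm at its +x end, marked with a black dot. Origin: centre of the underside of the 76 x 42 block, z up. Lies flat on the table, tongue roughly away from the robot. In the nest it lies 20 mm above the pocket floor.
- mug: bystander: yellow mug, 82 mm wide, 95 mm high, handle to its +y; origin under its centre
- tub: bystander: white open tub 80 x 80 x 30 mm; origin under its centre
- brush: bystander: blue-handled brush lying flat along its x; origin at its underside
- screwdriver: bystander: red-handled screwdriver lying flat along its x; origin at its underside
- phone: bystander: black phone with a pale blue screen, 75 x 150 x 9 mm lying flat; origin under its centre
- padlock: bystander: brass padlock lying flat, body 42 x 46 x 20 mm, shackle to its +x; origin under the body's centre
- tagged_key: bystander: steel key with an orange tag, lying flat along its x, 90 mm long, up to 6 mm thick; origin under the key's bow
There are look-alikes about, which are no part of the job. What is meant by the cover is not brown or orange, and is the larger of those in its own colour.

How it is judged:
On the way, in this order (a step that is already met when the one before it is completed fails the run):
1. the blue base shell is down on the pocket floor, square, with the fingers still on it (z of base_shell in the frame of deck between -0.004 and 0.004 m and x of base_shell in the frame of deck between -0.004 and 0.004 m and y of base_shell in the frame of deck between -0.004 and 0.004 m and angle between the x axis of base_shell and the x axis of deck, either way round below 0.09 rad and angle between the z axis of base_shell and the z axis of deck, either way round below 0.07 rad and contact force between the fingers and base_shell above 0.3 N), for 0.1 s.
2. the green board is down flat on the base shell in the pocket, with the fingers still on it (z of base_shell in the frame of deck between -0.004 and 0.004 m and x of base_shell in the frame of deck between -0.004 and 0.004 m and y of base_shell in the frame of deck between -0.004 and 0.004 m and angle between the x axis of each of base_shell, board and the x axis of deck, either way round below 0.09 rad and angle between the z axis of each of base_shell, board and the z axis of deck, either way round below 0.07 rad and z of board in the frame of deck between 0.008 and 0.016 m and x of board in the frame of deck between -0.004 and 0.004 m and y of board in the frame of deck between -0.004 and 0.004 m and contact force between the fingers and board above 0.3 N), for 0.1 s.
3. the grey cover is down flat on the board in the pocket, with the fingers still on it (z of base_shell in the frame of deck between -0.004 and 0.004 m and x of base_shell in the frame of deck between -0.004 and 0.004 m and y of base_shell in the frame of deck between -0.004 and 0.004 m and angle between the x axis of each of base_shell, board, cover and the x axis of deck, either way round below 0.09 rad and angle between the z axis of each of base_shell, board, cover and the z axis of deck, either way round below 0.07 rad and z of board in the frame of deck between 0.008 and 0.016 m and x of board in the frame of deck between -0.004 and 0.004 m and y of board in the frame of deck between -0.004 and 0.004 m and z of cover in the frame of deck between 0.016 and 0.024 m and x of cover in the frame of deck between -0.004 and 0.004 m and y of cover in the frame of deck between -0.004 and 0.004 m and contact force between the fingers and cover above 0.3 N), for 0.1 s.
At the end, for the whole second after the job is handed in: In the nest pocket the base shell lies on the floor, the board on it (12 mm up) and the cover on that (20 mm up), each within 3 mm in height and 4 mm of the pocket's centre lengthways and across, within 0.09 rad of square and 0.07 rad of flat with the nest, and at rest (z of base_shell in the frame of deck between -0.003 and 0.003 m and x of base_shell in the frame of deck between -0.004 and 0.004 m and y of base_shell in the frame of deck between -0.004 and 0.004 m and angle between the x axis of each of base_shell, board, cover and the x axis of deck, either way round below 0.09 rad and angle between the z axis of each of base_shell, board, cover and the z axis of deck, either way round below 0.07 rad and linear speed of each of base_shell, board, cover below 0.02 m/s and z of board in the frame of deck between 0.009 and 0.015 m and x of board in the frame of deck between -0.004 and 0.004 m and y of board in the frame of deck between -0.004 and 0.004 m and z of cover in the frame of deck between 0.017 and 0.023 m and x of cover in the frame of deck between -0.004 and 0.004 m and y of cover in the frame of deck between -0.004 and 0.004 m); the robot touches nothing.
It fails at once if the mug, tub, brush, screwdriver, phone, padlock or tagged key is moved by more than 30 mm (distance of any of mug, tub, brush, screwdriver, phone, padlock, tagged_key from where it was at the start of the episode above 0.03 m).
It also fails if it takes over 72 s, if anything falls off the work surface, if the arm or the gripper's body presses on something with over 40 N, if the wrist force passes 120 N, or if a joint passes its speed limit or range.

## Working session

There is one attempt and no reset: what is moved stays moved. The work goes in short steps, Python scripts to look and compute and a tool call to move; the robot and the scene stay as the last step left them, time stands still between calls to the robot, and variables do not carry over. Pictures are saved under pics/ and viewed, and the job is handed in when it is done.

Besides the shell and the picture viewer there is one more tool, called after "Emit:" as name(argument=value, ...), one argument or row to a line, values as JSON. move_arm: Moves the arm, as the interface text tells. Its arguments: {"type":"object","properties":{"rows":{"type":"string"}},"required":["rows"]}

```bash
ls; mkdir -p pics; python3 - <<'E'
from bench import ctrl
import cv2
print(ctrl.pinch_z, ctrl.get_obs())
for n in ["top","side","wrist"]:
    c=ctrl.camera(n); cv2.imwrite(f"pics/{n}0.png",c["color"]); print(n,c["fx"],c["fy"],c["cx"],c["cy"],c["rvec"],c["tvec"])
E
```

```text
pics
0.0539 {'time_s': 0.0, 'q': array([ 9.60723045e-01,  1.81565186e-01,  1.60798313e+00,  2.46457347e-05,
        1.35379420e+00, -2.06282734e-01]), 'dq': array([ 0.00022578,  0.00122719, -0.0003374 ,  0.00055064, -0.00010858,
       -0.00149401]), 'joint_efforts': array([-3.87930386e-04, -4.44861245e+01, -3.51343310e+01, -4.33635496e-04,
        9.12412594e-03,  6.63932482e-06]), 'eef_pos': array([0.22564793, 0.52842343, 0.30298249]), 'eef_rot': array([ 3.11083609e-04,  8.34539003e-01,  5.50948171e-01, -8.17846482e-04]), 'wrist_force': array([-0.81735177, -0.7887235 ,  0.02674921]), 'torque': array([-0.05973217,  0.01116326, -0.02854354]), 'opening': 0.9984259669262593}
top 457.2601729832746 457.2601729832746 318.47761232261723 235.5157666500408 [ 2.17033186 -2.13620159  0.12928445] [0.0027867  0.58550926 0.97100896]
side 559.6479637745383 559.6479637745383 309.50701059105836 236.8636295151876 [ 0.0252544  -2.72174023  1.49324292] [0.59064004 0.06147044 1.26155378]
wrist 353.15887793894626 353.15887793894626 319.6202857169006 240.70338921631378 [-2.42963798 -1.60231226 -0.21368302] [-0.57452165 -0.03357409  0.37911452]
```

View pics/top0.png

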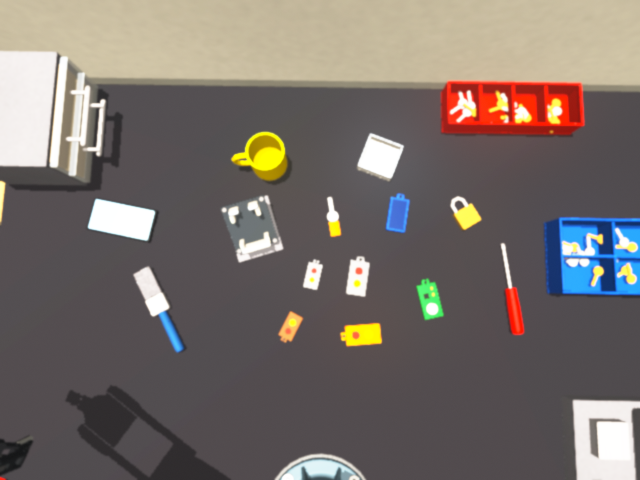

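View pics/side0.png

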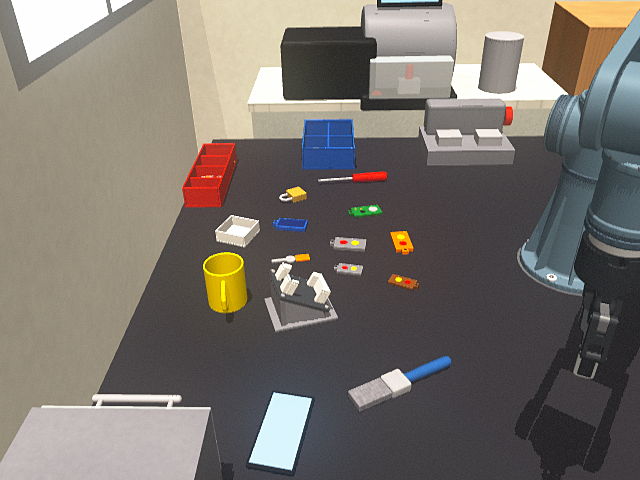

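View pics/wrist0.png

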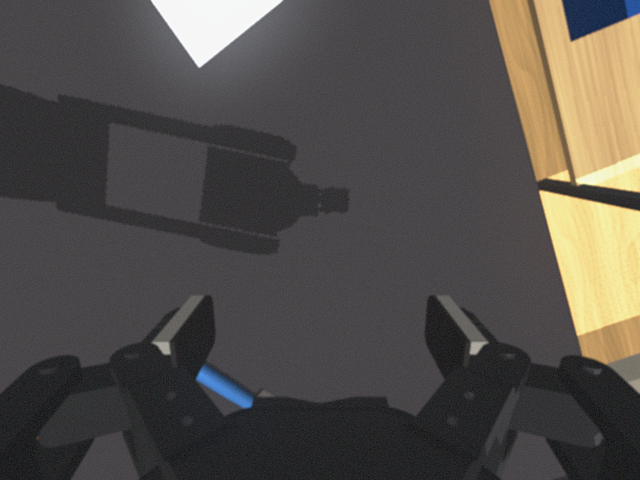

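Candidates for the cover: grey large (358,277), grey small (313,275), orange (361,335) and brown (291,327). The larger grey one fits ("not brown or orange, the larger in its own colour"). Next I'll check a crop and the network masks.

```bash
cat > h.py <<'E'
import numpy as np, cv2
from bench import ctrl
from scipy.spatial.transform import Rotation as R
from scipy.optimize import minimize, least_squares
def cam(n,save=None):
    c=ctrl.camera(n)
    c["K"]=np.array([[c["fx"],0,c["cx"]],[0,c["fy"],c["cy"]],[0,0,1]])
    if save: cv2.imwrite(f"pics/{save}.png",c["color"])
    return c
def proj(c,P):
    return cv2.projectPoints(np.asarray(P,float).reshape(-1,1,3),np.asarray(c["rvec"],float),np.asarray(c["tvec"],float),c["K"],None)[0].reshape(-1,2)
def ray(c,uv,z):
    Rm=cv2.Rodrigues(np.asarray(c["rvec"],float))[0]; o=-Rm.T@np.asarray(c["tvec"],float)
    d=Rm.T@np.linalg.inv(c["K"])@np.array([uv[0],uv[1],1.]); return o+d*(z-o[2])/d[2]
OUT=np.array([[-38,-21],[38,-21],[38,-8],[48,-8],[48,8],[38,8],[38,21],[-38,21]])/1000.
def part_pts(T,h):
    P=np.vstack([np.c_[OUT,np.zeros(8)],np.c_[OUT,np.full(8,h)]]); return P@T[:3,:3].T+T[:3,3]
def render(c,T,h,S=8,box=None):
    uv=proj(c,part_pts(T,h)); x0,y0,x1,y1=box
    uv=((uv-[x0,y0]+0.5)*S).astype(np.int32)
    m=np.zeros(((y1-y0)*S,(x1-x0)*S),np.uint8)
    cv2.fillPoly(m,[uv[:8]],1); cv2.fillPoly(m,[uv[8:]],1)
    for i in range(8):
        j=(i+1)%8; q=cv2.convexHull(uv[[i,j,8+j,8+i]]); cv2.fillConvexPoly(m,q,1)
    return cv2.resize(m.astype(np.float32),(x1-x0,y1-y0),interpolation=cv2.INTER_AREA)
def fit_flat(c,mask,h,z0=0.,yaw0=None):
    ys,xs=np.nonzero(mask); box=(xs.min()-6,ys.min()-6,xs.max()+7,ys.max()+7)
    M=mask[box[1]:box[3],box[0]:box[2]].astype(np.float32)
    p=ray(c,(xs.mean(),ys.mean()),z0+h/2)
    def cost(v):
        T=np.eye(4);T[:3,:3]=R.from_euler('z',v[2]*10).as_matrix();T[:3,3]=[v[0],v[1],z0]
        return np.abs(render(c,T,h,8,box)-M).sum()
    best=None
    for y in ([yaw0] if yaw0 is not None else [-.5,-.3,0,.3,.5]):
        v0=np.array([p[0]-.003,p[1],y/10])
        r=minimize(cost,v0,method='Nelder-Mead',options=dict(initial_simplex=v0+np.array([[0,0,0],[.005,0,0],[0,.005,0],[0,0,.02]]),xatol=1e-5,fatol=.01,maxiter=400))
        if best is None or r.fun<best.fun: best=r
    return best.x[0],best.x[1],best.x[2]*10,best.fun,M.sum()
E
python3 - <<'E'
from h import *
c=cam("top"); im=c["color"]
cr=cv2.resize(im[180:360,210:460],None,fx=3.2,fy=3.2,interpolation=cv2.INTER_CUBIC); cv2.imwrite("pics/crop1.png",cr)
for n,h in [("base_shell",.012),("board",.008),("cover",.010)]:
    for r in ctrl.trace("top",n)[:5]:
        print(n,r["confidence"],r["bbox"],r["region"].sum(), np.round(fit_flat(c,r["region"],h),4) if r["confidence"]>.3 else "")
for r in ctrl.look_for("top","deck"): print("deck",r)
E
```

```text
base_shell 0.88 [385.8, 197.6, 408.8, 230.4] 664 [ 6.40900e-01 -1.66200e-01 -1.57100e-01  3.75156e+01  6.64000e+02]
board 0.88 [414.8, 277.9, 446.8, 318.0] 753 [ 4.48200e-01 -2.37300e-01  2.36600e-01  4.54688e+01  7.53000e+02]
board 0.69 [233.8, 135.2, 285.8, 176.8] 1664 [7.7160000e-01 1.3790000e-01 1.2813000e+00 1.0122969e+03 1.6640000e+03]
cover 0.69 [341.4, 319.6, 380.8, 346.6] 704 [ 3.71100e-01 -8.85000e-02  1.66610e+00  3.86094e+01  7.04000e+02]
cover 0.66 [279.8, 312.8, 301.2, 342.0] 395 [ 3.749000e-01  8.210000e-02 -7.526000e-01  2.876406e+02  3.950000e+02]
deck {'bbox': [219.5, 193.3, 277.2, 251.7], 'confidence': 0.77}
```

View pics/crop1.png

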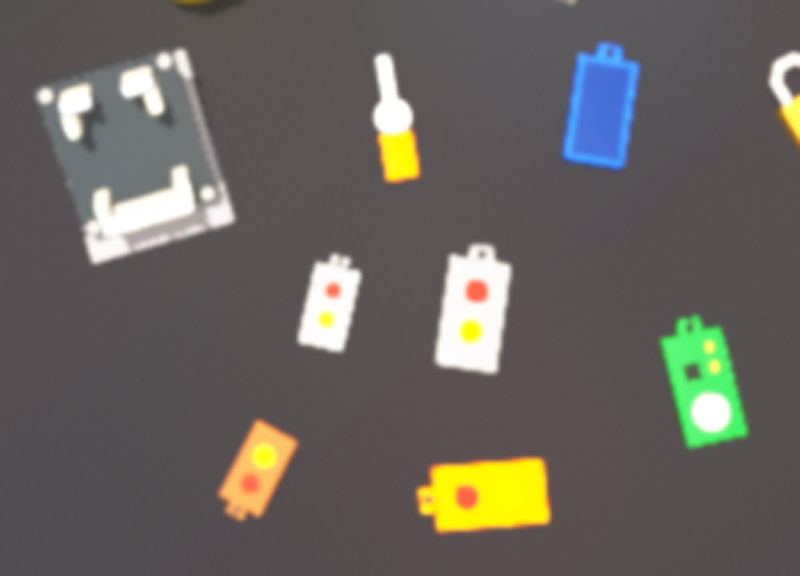

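The crop confirms the cover: the large pale grey one at image (358,277), with red and yellow buttons and its tongue pointing up. The small grey at (313,275) and the orange and brown ones are decoys. Next I'll fit the cover and the nest.

```bash
cat >> h.py <<'E'
def deckT(x,y,yaw):
    T=np.eye(4); T[:3,:3]=(R.from_euler('z',yaw)*R.from_euler('y',-30,degrees=True)).as_matrix(); T[:3,3]=[x,y,.055]; return T
def box8(x0,x1,y0,y1,fx0=0,fx1=0,fy0=0,fy1=0):
    lo=[[a,b,z] for z in (0,26) for a in (x0,x1) for b in (y0,y1)]
    hi=[[a,b,z] for z in (26,32) for a,b in ((x0,y0),(x0,y1),(x1,y0),(x1,y1))]
    t=[[x0+fx0,y0+fy0,32],[x0+fx0,y1+fy1,32],[x1+fx1,y0+fy0,32],[x1+fx1,y1+fy1,32]]
    return np.array(lo)/1e3, np.array(hi[:4]+t)/1e3
WALLS=[]
for s in (1,-1):
    f=lambda a,b:(min(a*s,b*s),max(a*s,b*s))
    WALLS+=list(box8(40.5,48.5,*f(12,31.5),fx0=4,fx1=4))
    WALLS+=list(box8(26.5,40.5,*f(23.5,31.5),fy0=4*s,fy1=4*s))
    WALLS+=list(box8(-40.5,-26.5,*f(23.5,31.5),fy0=4*s,fy1=4*s))
WALLS+=list(box8(-48.5,-40.5,-30,30,fx0=-4,fx1=-4))
PLATE=np.array([[-56,-48,0],[56,-48,0],[56,48,0],[-56,48,0]])/1e3
def tp(T,P): return np.asarray(P)@T[:3,:3].T+T[:3,3]
def rwalls(c,T,S,box):
    x0,y0,x1,y1=box; m=np.zeros(((y1-y0)*S,(x1-x0)*S),np.uint8)
    for W in WALLS:
        uv=((proj(c,tp(T,W))-[x0,y0]+.5)*S).astype(np.int32); cv2.fillConvexPoly(m,cv2.convexHull(uv),1)
    return cv2.resize(m.astype(np.float32),(x1-x0,y1-y0),interpolation=cv2.INTER_AREA)
def overlay_deck(c,T,S,box,img=None):
    x0,y0,x1,y1=box; o=cv2.resize((c["color"] if img is None else img)[y0:y1,x0:x1],None,fx=S,fy=S,interpolation=cv2.INTER_CUBIC)
    for W in WALLS:
        uv=((proj(c,tp(T,W))-[x0,y0]+.5)*S).astype(np.int32); cv2.polylines(o,[cv2.convexHull(uv)],True,(0,0,255),1)
    uv=((proj(c,tp(T,PLATE))-[x0,y0]+.5)*S).astype(np.int32); cv2.polylines(o,[uv],True,(0,255,0),1)
    return o
E
python3 - <<'E'
from h import *
c=cam("top"); im=c["color"]
g=im.min(2); roi=np.zeros_like(g,bool); roi[250:302,342:374]=True
m=cv2.inRange(cv2.cvtColor(im,cv2.COLOR_BGR2GRAY),110,255).astype(bool)&roi
print("cover",np.round(fit_flat(c,m,.010),4))
box=(215,185,290,265)
w=(g>170); M=w[box[1]:box[3],box[0]:box[2]].astype(np.float32)
p=ray(c,(252,225),.06); print(p)
def cost(v): return np.abs(rwalls(c,deckT(v[0],v[1],v[2]*10),6,box)-M).sum()
best=min((minimize(cost,[p[0]+a,p[1],y/10],method='Nelder-Mead',options=dict(initial_simplex=np.array([p[0]+a,p[1],y/10])+np.array([[0,0,0],[.006,0,0],[0,.006,0],[0,0,.015]]),maxiter=300)) for y in (.1,.25) for a in (-.01,0.01)),key=lambda r:r.fun)
v=best.x; print("deck",v[0],v[1],v[2]*10,best.fun,M.sum())
cv2.imwrite("pics/deck1.png",overlay_deck(c,deckT(v[0],v[1],v[2]*10),7,box))
E
```

```text
cover [ 4.946000e-01 -7.710000e-02 -1.378000e-01  1.059688e+02  7.990000e+02]
[0.60315711 0.15595986 0.06      ]
deck 0.604764343219814 0.16310307521730188 0.30772263500353064 408.0 943.0
```

View pics/deck1.png

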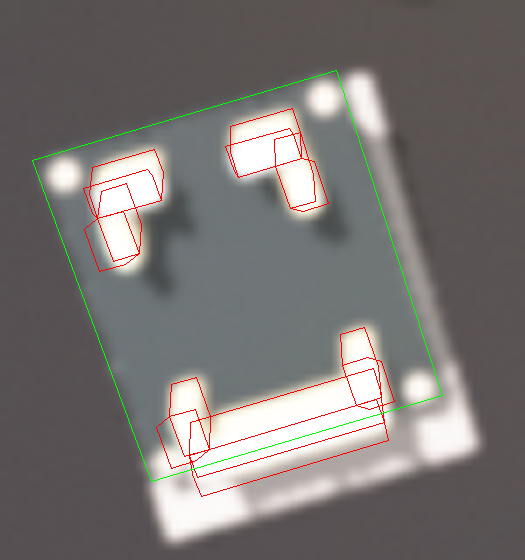

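```bash
python3 - <<'E'
from h import *
c=cam("top"); im=c["color"]
box=(215,185,290,265)
g=im.min(2); keep=np.zeros_like(g)
poly=np.array([(75,150),(300,95),(335,210),(330,320),(380,315),(397,425),(180,462),(150,380),(110,285)])/7+[215,185]
cv2.fillPoly(keep,[poly.astype(np.int32)],1)
w=(g>190)&(keep>0); M=w[box[1]:box[3],box[0]:box[2]].astype(np.float32)
def cost(v): return np.abs(rwalls(c,deckT(v[0],v[1],v[2]*10),6,box)-M).sum()
best=min((minimize(cost,[.605+a,.158,y/10],method='Nelder-Mead',options=dict(initial_simplex=np.array([.605+a,.158,y/10])+np.array([[0,0,0],[.006,0,0],[0,.006,0],[0,0,.015]]),maxiter=300)) for y in (.15,.25) for a in (-.005,0.005)),key=lambda r:r.fun)
v=best.x; print("deck",v[0],v[1],v[2]*10,best.fun,M.sum())
cv2.imwrite("pics/deck2.png",overlay_deck(c,deckT(v[0],v[1],v[2]*10),7,box))
E
```

```text
deck 0.604941591327727 0.16272465587767612 0.31948752670090885 179.52777099609375 510.0
```

View pics/deck2.png

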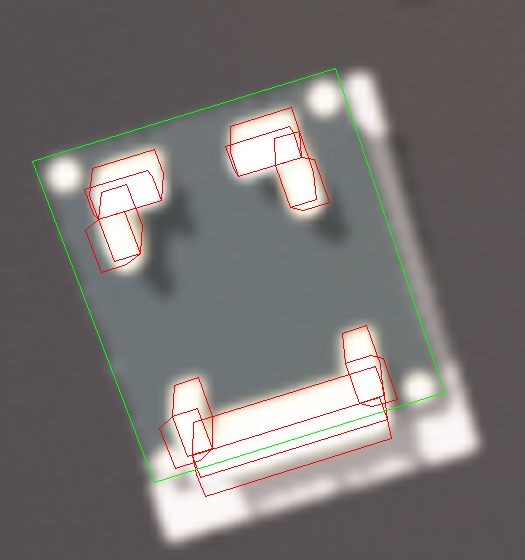

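```bash
cat >> h.py <<'E'
def toolR(deckRot): # tool x=part y, tool y=part x, tool z=-part z
    X,Y,Z=deckRot.T; return np.stack([Y,X,-Z],1)
def cur():
    o=ctrl.get_obs(); q=o["eef_rot"]; T=np.eye(4); T[:3,:3]=R.from_quat([q[1],q[2],q[3],q[0]]).as_matrix(); T[:3,3]=o["eef_pos"]; return T,o
def plan(Tt,Tc=None):
    T,o=cur()
    if Tc is not None: T=Tc
    rv=R.from_matrix(T[:3,:3].T@Tt[:3,:3]).as_rotvec(degrees=True)
    d=Tt[:3,:3].T@(Tt[:3,3]-T[:3,3])*100
    n=int(np.ceil(np.linalg.norm(rv)/6)); k=int(np.ceil(np.linalg.norm(d)/3))
    print("t",o["time_s"],"rot total",np.round(rv,2),"n",n,"each",np.round(rv/max(n,1),2),"| then shift cm",np.round(d,2),"n",k,"each",np.round(d/max(k,1),2), "| before-rot frame shift",np.round(T[:3,:3].T@(Tt[:3,3]-T[:3,3])*100,2))
def flatT(x,y,yaw,z=0):
    T=np.eye(4);T[:3,:3]=R.from_euler('z',yaw).as_matrix();T[:3,3]=[x,y,z];return T
def tool_over(Tp,h,dx=0,dy=0):
    T=np.eye(4); T[:3,:3]=toolR(Tp[:3,:3]); T[:3,3]=Tp[:3,3]+Tp[:3,:3]@np.array([dx,dy,h]); return T
E
python3 - <<'E'
from h import *
D=deckT(.605,.1625,.315)
Tt=tool_over(D,.25); print(Tt[:3,3]); plan(Tt)
E
```

```text
[0.48615045 0.12377294 0.27150635]
t 0.5 rot total [-28.69  10.78 -40.22] n 9 each [-3.19  1.2  -4.47] | then shift cm [-46.57   8.95   8.9 ] n 17 each [-2.74  0.53  0.52] | before-rot frame shift [-27.01  39.84   3.23]
```

Emit:
move_arm(
  rows="0 0 0 -3.19 1.2 -4.47 1; 0 0 0 -3.19 1.2 -4.47 1; 0 0 0 -3.19 1.2 -4.47 1; 0 0 0 -3.19 1.2 -4.47 1; 0 0 0 -3.19 1.2 -4.47 1; 0 0 0 -3.19 1.2 -4.47 1; 0 0 0 -3.19 1.2 -4.47 1; 0 0 0 -3.19 1.2 -4.47 1; 0 0 0 -3.19 1.2 -4.47 1; -4.2 0.8 0.8 0 0 0 1; -4.2 0.8 0.8 0 0 0 1; -4.2 0.8 0.8 0 0 0 1; -4.2 0.8 0.8 0 0 0 1; -4.2 0.8 0.8 0 0 0 1; -4.2 0.8 0.8 0 0 0 1; -4.2 0.8 0.8 0 0 0 1; -4.2 0.8 0.8 0 0 0 1; -4.2 0.8 0.8 0 0 0 1; -4.2 0.8 0.8 0 0 0 1; -4.2 0.8 0.8 0 0 0 1",
)

```text
time_s: 2.5
eef_pos: [0.4842, 0.125, 0.2722]
eef_rot: [0.153, 0.567, 0.781, 0.21]
wrist_force: [0.5, 1.0, 0.3]
opening: 0.999
```

```bash
python3 - <<'E'
from h import *
D=deckT(.605,.1625,.315)
c=cam("wrist","w1"); plan(tool_over(D,.25)); 
cv2.imwrite("pics/w1o.png",overlay_deck(c,D,1,(0,0,640,480)))
print(c["rvec"],c["tvec"])
E
```

```text
t 2.55 rot total [ 0.22  0.33 -0.12] n 1 each [ 0.22  0.33 -0.12] | then shift cm [ 0.4  -0.08  0.08] n 1 each [ 0.4  -0.08  0.08] | before-rot frame shift [ 0.4  -0.08  0.08]
[-1.49447676 -2.05567045 -0.86130068] [ 0.03028126 -0.49879317 -0.07924025]
```

View pics/w1o.png

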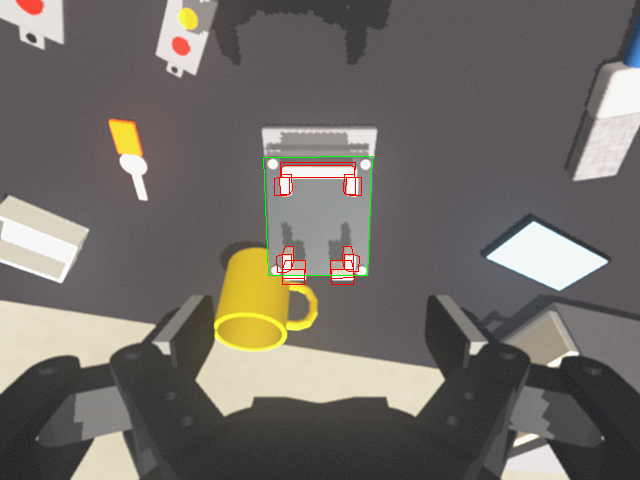

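```bash
python3 - <<'E'
from h import *
c=cam("wrist"); D=deckT(.605,.1625,.315)
cv2.imwrite("pics/w1z.png",overlay_deck(c,D,4,(235,120,405,265+5)))
E
```

```text
(no output)
```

View pics/w1z.png

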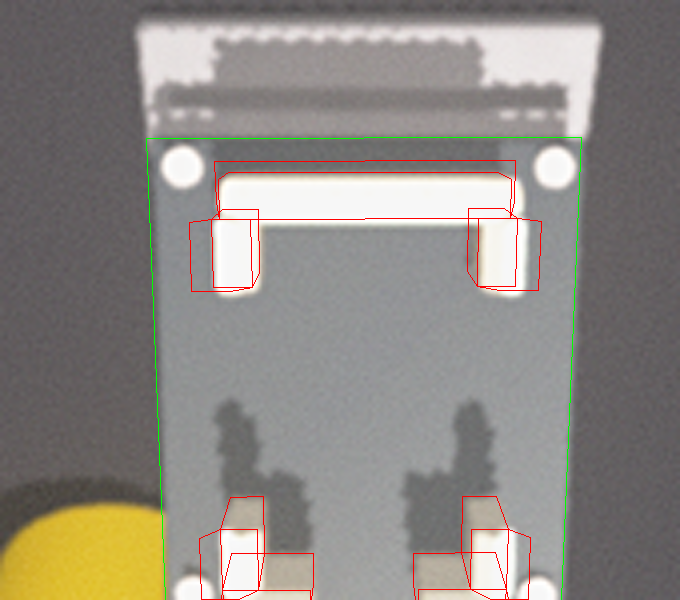

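```bash
cat >> h.py <<'E'
def box9(x0,x1,y0,y1,fx0=0,fx1=0,fy0=0,fy1=0): return box8(x0,x1,y0,y1,fx0,fx1,fy0,fy1)
WALLS[:]=[]
for s in (1,-1):
    f=lambda a,b:(min(a*s,b*s),max(a*s,b*s))
    WALLS+=list(box8(40.5,48.5,*f(12,31.5),fx0=4))
    k=dict(fy0=4) if s>0 else dict(fy1=-4)
    WALLS+=list(box8(26.5,40.5,*f(23.5,31.5),**k))
    WALLS+=list(box8(-40.5,-26.5,*f(23.5,31.5),**k))
WALLS+=list(box8(-48.5,-40.5,-30,30,fx1=-4))
def fit_walls(c,M,box,v0):
    x0,y0,x1,y1=box; M=M[y0:y1,x0:x1].astype(np.float32)
    f=lambda v: np.abs(rwalls(c,deckT(v[0],v[1],v[2]*10),6,box)-M).sum()
    v0=np.array([v0[0],v0[1],v0[2]/10]); r=minimize(f,v0,method='Nelder-Mead',options=dict(initial_simplex=v0+np.array([[0,0,0],[.004,0,0],[0,.004,0],[0,0,.006]]),maxiter=300))
    return r.x[0],r.x[1],r.x[2]*10,r.fun,M.sum()
E
python3 - <<'E'
from h import *
c=cam("wrist"); 
g=c["color"].min(2); keep=np.zeros_like(g)
for poly in ([(212,170),(530,170),(530,300),(212,300)],[(215,490),(320,490),(320,600),(220,600)],[(405,490),(515,490),(512,600),(405,600)]):
    cv2.fillPoly(keep,[(np.array(poly)/4+[235,120]).astype(np.int32)],1)
# tan shaded inner faces count as walls: use redness > grey
im=c["color"].astype(int); tan=(im[...,2]-im[...,0]>12)&(im[...,2]>130)
M=((g>190)|tan)&(keep>0)
M[263:]=False
# drop below row 263 in render too by cropping the box
box=(235,120,405,263)
v=fit_walls(c,M,box,(.605,.1625,.315)); print(v)
cv2.imwrite("pics/w1y.png",np.hstack([overlay_deck(c,deckT(*v[:3]),4,box)]))
t=cam("top"); cv2.imwrite("pics/t2.png",overlay_deck(t,deckT(*v[:3]),7,(215,185,290,265)))
E
```

```text
(np.float64(0.60542640753433), np.float64(0.16387061388499724), np.float64(0.30408903676779625), np.float64(193.0), np.float32(1812.0))
```

View pics/w1y.png

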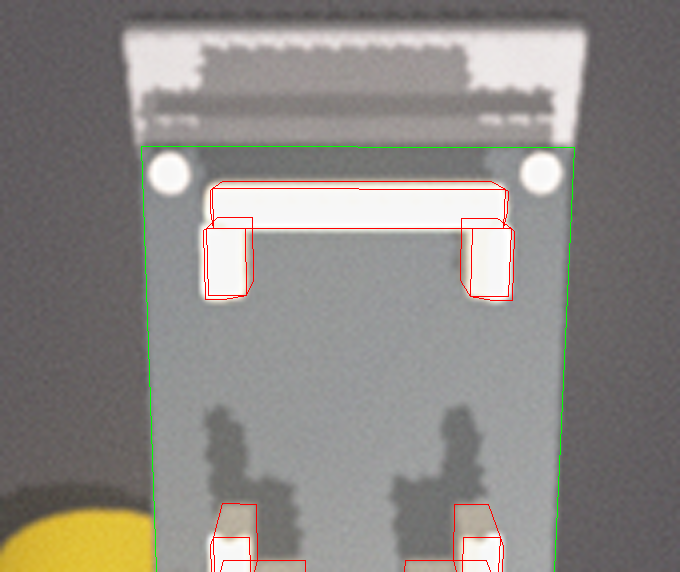

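View pics/t2.png

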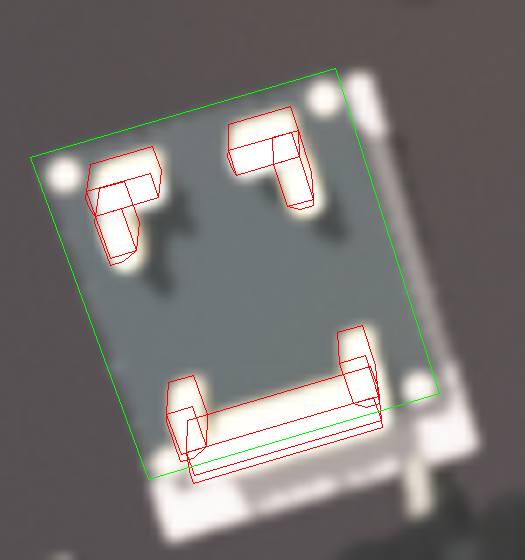

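```bash
python3 - <<'E'
from h import *
plan(tool_over(flatT(.641,-.166,-.157),.20))
E
```

```text
t 2.7 rot total [29.42 -7.07 26.24] n 7 each [ 4.2  -1.01  3.75] | then shift cm [-26.35  20.1    7.15] n 12 each [-2.2   1.67  0.6 ] | before-rot frame shift [-32.59   1.65   9.18]
```

Emit:
move_arm(
  rows="0 0 0 4.2 -1.01 3.75 1; 0 0 0 4.2 -1.01 3.75 1; 0 0 0 4.2 -1.01 3.75 1; 0 0 0 4.2 -1.01 3.75 1; 0 0 0 4.2 -1.01 3.75 1; 0 0 0 4.2 -1.01 3.75 1; 0 0 0 4.2 -1.01 3.75 1; -2.64 2.01 0 0 0 0 1; -2.64 2.01 0 0 0 0 1; -2.64 2.01 0.8 0 0 0 1; -2.64 2.01 0.8 0 0 0 1; -2.64 2.01 0.8 0 0 0 1; -2.64 2.01 0.8 0 0 0 1; -2.64 2.01 1 0 0 0 1; -2.64 2.01 1 0 0 0 1; -2.64 2.01 1 0 0 0 1; -2.64 2.01 1 0 0 0 1; 0 0 0 0 0 0 1; 0 0 0 0 0 0 1",
)

```text
time_s: 4.6
eef_pos: [0.6416, -0.1633, 0.1993]
eef_rot: [-0.0, 0.759, 0.651, 0.0]
wrist_force: [0.1, -0.2, -0.8]
opening: 0.998
```

```bash
cat >> h.py <<'E'
def overlay_part(c,T,h,img=None,col=(0,0,255)):
    o=(c["color"] if img is None else img).copy(); uv=proj(c,part_pts(T,h)).astype(np.int32)
    cv2.polylines(o,[uv[:8],uv[8:]],True,col,1); return o
E
python3 - <<'E'
from h import *
c=cam("wrist")
for r in ctrl.trace("wrist","base_shell")[:2]:
    v=fit_flat(c,r["region"],.012); print(r["confidence"],r["bbox"],np.round(v,4))
    if r["confidence"]>.5: best=v; 
cv2.imwrite("pics/w2.png",overlay_part(c,flatT(*best[:3]),.012))
plan(tool_over(flatT(*best[:3]),.09))
E
```

```text
0.57 [289.4, 184.5, 346.8, 296.6] [ 6.414000e-01 -1.646000e-01 -1.542000e-01  2.216406e+02  5.580000e+03]
t 4.7 rot total [ 0.05 -0.01  0.13] n 1 each [ 0.05 -0.01  0.13] | then shift cm [-1.900e-01  1.000e-02  1.102e+01] n 4 each [-0.05  0.    2.75] | before-rot frame shift [-0.19  0.   11.02]
```

View pics/w2.png

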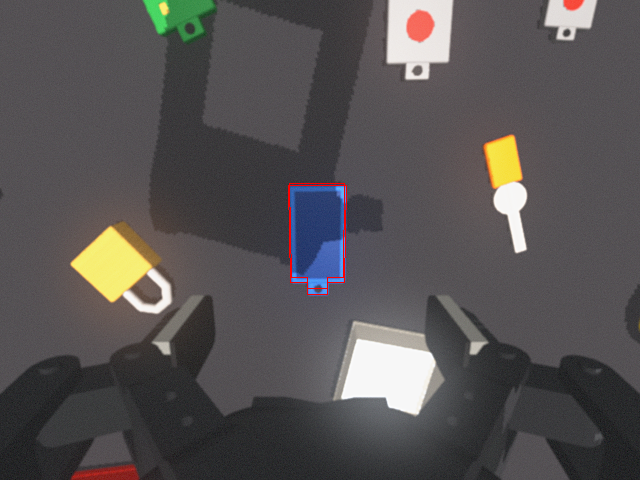

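Emit:
move_arm(
  rows="-0.1 0 2.5 0 0 0 1; -0.09 0 2.5 0 0 0 1; 0 0 2.5 0 0 0 1; 0 0 2.5 0 0 0 1; 0 0 1.6 0 0 0 1; 0 0 0.9 0 0 0 1; 0 0 0 0 0 0 1; 0 0 0 0 0 0 1",
)

```text
time_s: 5.5
eef_pos: [0.6422, -0.1668, 0.076]
eef_rot: [0.001, 0.759, 0.651, 0.001]
wrist_force: [0.6, 0.1, 1.1]
opening: 1.001
```

```bash
python3 - <<'E'
from h import *
plan(tool_over(flatT(.6414,-.1646,-.1542),.0745)); c=cam("wrist","w3")
E
```

```text
t 5.5 rot total [0.15 0.03 0.04] n 1 each [0.15 0.03 0.04] | then shift cm [ 0.2  -0.11  0.15] n 1 each [ 0.2  -0.11  0.15] | before-rot frame shift [ 0.2  -0.11  0.15]
```

View pics/w3.png

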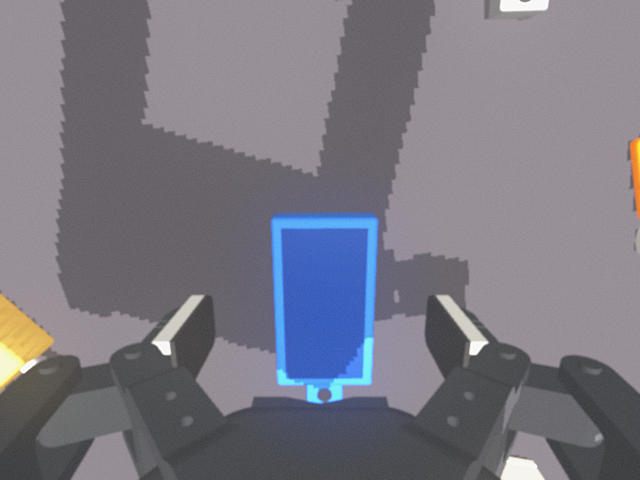

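Emit:
move_arm(
  rows="0.15 -0.1 0.1 0 0 0 0.7; 0 0 0 0 0 0 0.7; 0 0 0 0 0 0 0.7; 0 0 0 0 0 0 0.7",
)

```text
time_s: 5.95
eef_pos: [0.6409, -0.1653, 0.0742]
eef_rot: [0.001, 0.759, 0.651, 0.0]
wrist_force: [0.1, 0.2, 0.3]
opening: 0.703
```

```bash
python3 - <<'E'
from h import *
plan(tool_over(flatT(.6414,-.1646,-.1542),.0745)); c=cam("wrist","w4"); print(cur()[1]["opening"])
plan(tool_over(flatT(.6414,-.1646,-.1542),.0745)); 
E
```

```text
t 5.95 rot total [0.09 0.01 0.01] n 1 each [0.09 0.01 0.01] | then shift cm [ 0.07  0.04 -0.03] n 1 each [ 0.07  0.04 -0.03] | before-rot frame shift [ 0.07  0.04 -0.03]
0.6963866246807823
t 6.0 rot total [0.08 0.01 0.01] n 1 each [0.08 0.01 0.01] | then shift cm [ 0.07  0.05 -0.04] n 1 each [ 0.07  0.05 -0.04] | before-rot frame shift [ 0.07  0.05 -0.04]
```

View pics/w4.png

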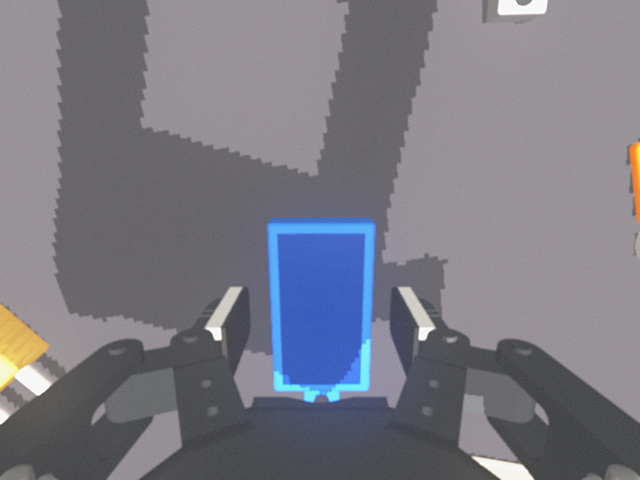

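Emit:
move_arm(
  rows="0 0 0 0 0 0 0.55; 0 0 0 0 0 0 0.3; 0 0 0 0 0 0 0; 0 0 0 0 0 0 0; 0 0 0 0 0 0 0; 0 0 0 0 0 0 0; 0 0 0 0 0 0 0",
)

```text
time_s: 6.7
eef_pos: [0.6411, -0.1654, 0.0744]
eef_rot: [0.001, 0.759, 0.651, 0.001]
wrist_force: [0.2, -0.1, 6.1]
opening: 0.47
```

```bash
python3 - <<'E'
from h import *
c=cam("wrist","w5"); o=cur()[1]; print(o["opening"],o["wrist_force"],o["eef_pos"])
E
```

```text
0.4645411091642859 [-0.66212416 -0.0903458   6.27457127] [ 0.64108468 -0.16535092  0.07434002]
```

View pics/w5.png

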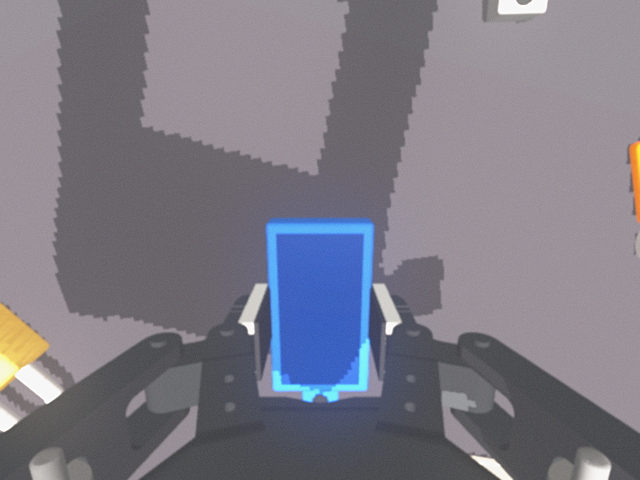

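Emit:
move_arm(
  rows="0 0 -0.5 0 0 0 0; 0 0 -1.5 0 0 0 0; 0 0 -2.5 0 0 0 0; 0 0 -2.5 0 0 0 0; 0 0 -2.5 0 0 0 0; 0 0 -2.5 0 0 0 0; 0 0 -2 0 0 0 0; 0 0 -1 0 0 0 0; 0 0 0 0 0 0 0; 0 0 0 0 0 0 0",
)

```text
time_s: 7.75
eef_pos: [0.6402, -0.1649, 0.2232]
eef_rot: [-0.0, 0.759, 0.651, 0.0]
wrist_force: [-0.5, -0.1, 0.1]
opening: 0.471
```

```bash
python3 - <<'E'
from h import *
o=cur()[1]; print(o["opening"],o["wrist_force"],o["eef_pos"])
D=deckT(.6054,.1639,.304); plan(tool_over(D,.165))
E
```

```text
0.4713510269752913 [-0.46285927 -0.09453433  0.12154939] [ 0.64015309 -0.16491433  0.22322691]
t 7.75 rot total [-29.46   6.86 -25.63] n 7 each [-4.21  0.98 -3.66] | then shift cm [32.41 -2.76  1.33] n 11 each [ 2.95 -0.25  0.12] | before-rot frame shift [ 28.31 -15.88   2.54]
```

Emit:
move_arm(
  rows="0 0 0 -4.21 0.98 -3.66 0; 0 0 0 -4.21 0.98 -3.66 0; 0 0 0 -4.21 0.98 -3.66 0; 0 0 0 -4.21 0.98 -3.66 0; 0 0 0 -4.21 0.98 -3.66 0; 0 0 0 -4.21 0.98 -3.66 0; 0 0 0 -4.21 0.98 -3.66 0; 2.95 -0.25 0.12 0 0 0 0; 2.95 -0.25 0.12 0 0 0 0; 2.95 -0.25 0.12 0 0 0 0; 2.95 -0.25 0.12 0 0 0 0; 2.95 -0.25 0.12 0 0 0 0; 2.95 -0.25 0.12 0 0 0 0; 2.95 -0.25 0.12 0 0 0 0; 2.95 -0.25 0.12 0 0 0 0; 2.95 -0.25 0.12 0 0 0 0; 2.95 -0.25 0.12 0 0 0 0; 2.95 -0.25 0.12 0 0 0 0; 0 0 0 0 0 0 0; 0 0 0 0 0 0 0",
)

```text
time_s: 9.75
eef_pos: [0.5262, 0.1399, 0.1973]
eef_rot: [0.153, 0.571, 0.779, 0.208]
wrist_force: [-0.2, -0.1, 0.6]
opening: 0.472
```

```bash
cat >> h.py <<'E'
def look_nest(name,D,Tp=None,h=0):
    c=cam("wrist"); o=overlay_deck(c,D,1,(0,0,640,480))
    T,ob=cur(); print(ob["opening"],ob["wrist_force"],ob["eef_pos"])
    L=np.linalg.inv(D)@T; print("TCP in deck mm",np.round(L[:3,3]*1e3,1),"tilt/yaw deg",np.round(R.from_matrix(toolR(np.eye(3)).T@L[:3,:3]).as_rotvec(degrees=True),2))
    if h:
        P=T.copy(); P[:3,:3]=np.stack([T[:3,1],T[:3,0],-T[:3,2]],1); P[:3,3]=T[:3,3]+T[:3,2]*Tp[1]+T[:3,1]*Tp[0]
        o=overlay_part(c,P,h,o,(255,0,255))
    cv2.imwrite(f"pics/{name}.png",o); return c
E
python3 - <<'E'
from h import *
D=deckT(.6054,.1639,.304); look_nest("w6",D,(0,.0743),.012); plan(tool_over(D,.115))
E
```

```text
0.4680171758583812 [ 0.63859147 -0.52945339 -0.19753583] [0.52684316 0.13919568 0.19770313]
TCP in deck mm [ 0.000e+00 -1.000e-01  1.648e+02] tilt/yaw deg [ 0.01 -0.02 -0.02]
t 9.8 rot total [-0.01  0.02  0.02] n 1 each [-0.01  0.02  0.02] | then shift cm [ 0.01 -0.    4.98] n 2 each [ 0.   -0.    2.49] | before-rot frame shift [ 0.01 -0.    4.98]
```

View pics/w6.png

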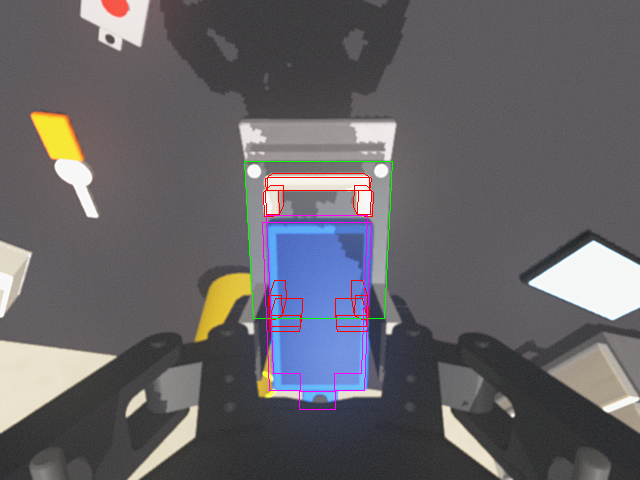

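```bash
cat >> h.py <<'E'
def fit_held(c,mask,h,free_z=True):
    T,_=cur(); ys,xs=np.nonzero(mask); box=(xs.min()-6,ys.min()-6,xs.max()+7,ys.max()+7)
    M=mask[box[1]:box[3],box[0]:box[2]].astype(np.float32)
    Rp=np.stack([T[:3,1],T[:3,0],-T[:3,2]],1)
    def pose(v):
        P=np.eye(4); P[:3,:3]=Rp@R.from_euler('z',v[3]*10).as_matrix(); P[:3,3]=T[:3,3]+T[:3,2]*v[2]+T[:3,1]*v[0]+T[:3,0]*v[1]; return P
    f=lambda v: np.abs(render(c,pose(v),h,4,box)-M).sum()
    v0=np.array([0,0,.0745,0]); r=minimize(f,v0,method='Nelder-Mead',options=dict(initial_simplex=v0+np.vstack([np.zeros(4),np.diag([.003,.003,.003,.004])]),maxiter=500))
    return r.x*[1,1,1,10],r.fun,M.sum(),pose(r.x)
E
python3 - <<'E'
from h import *
c=cam("wrist"); hsv=cv2.cvtColor(c["color"],cv2.COLOR_BGR2HSV)
m=cv2.inRange(hsv,(100,90,60),(130,255,255)); m[:200]=0; m[:,:240]=0; m[:,400:]=0; m[415:]=0
n,l,s,_=cv2.connectedComponentsWithStats(m); k=1+np.argmax(s[1:,4]); m=l==k; print(s[k])
v,f,a,P=fit_held(c,m,.012); print(np.round(v,4),f,a)
D=deckT(.6054,.1639,.304); o=overlay_part(c,P,.012); cv2.imwrite("pics/w6b.png",cv2.resize(o[200:420,230:410],None,fx=2.7,fy=2.7))
E
```

```text
[  266   219   115   185 17956]
[0.0016 0.0008 0.0763 0.0036] 696.625 17956.0
```

View pics/w6b.png

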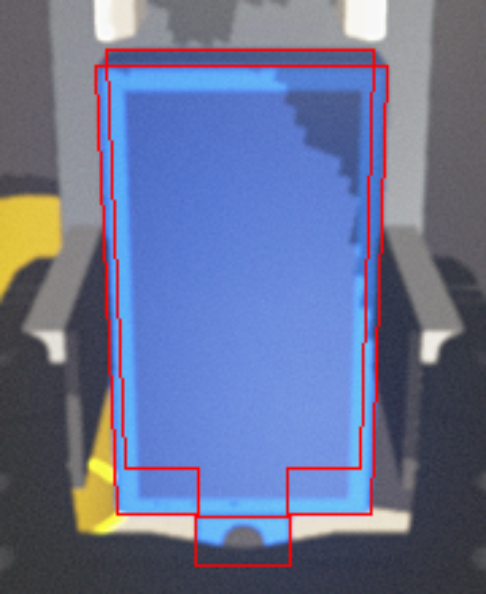

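Emit:
move_arm(
  rows="-0.05 -0.1 1.5 0 0 0 0; 0 0 2 0 0 0 0; 0 0 1.5 0 0 0 0; 0 0 0 0 0 0 0; 0 0 0 0 0 0 0",
)

```text
time_s: 10.35
eef_pos: [0.5505, 0.1452, 0.1545]
eef_rot: [0.154, 0.572, 0.778, 0.208]
wrist_force: [-0.2, 0.3, -0.5]
opening: 0.468
```

```bash
python3 - <<'E'
from h import *
D=deckT(.6054,.1639,.304); c=look_nest("w7",D,(.0012,.0755),.012)
side=cam("side"); cv2.imwrite("pics/s7.png",cv2.resize(side["color"][230:350,230:370],None,fx=5,fy=5,interpolation=cv2.INTER_CUBIC))
E
```

```text
0.470732915901505 [ 0.19107699  0.27867831 -0.47797929] [0.55060615 0.14535181 0.15503619]
TCP in deck mm [-1.000e-01 -1.300e+00  1.156e+02] tilt/yaw deg [-0.06 -0.07  0.04]
```

View pics/w7.png

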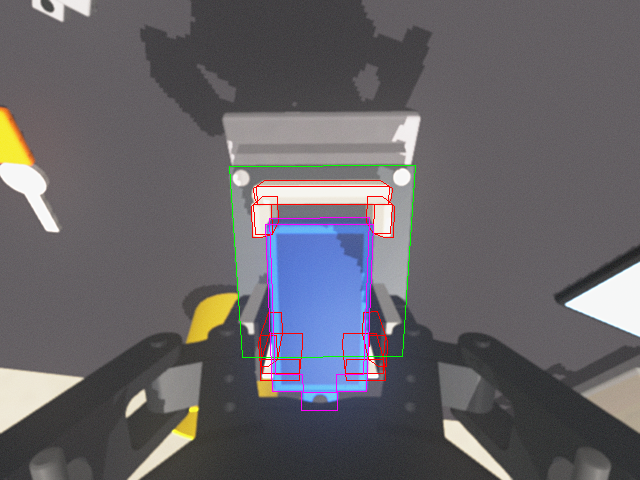

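View pics/s7.png

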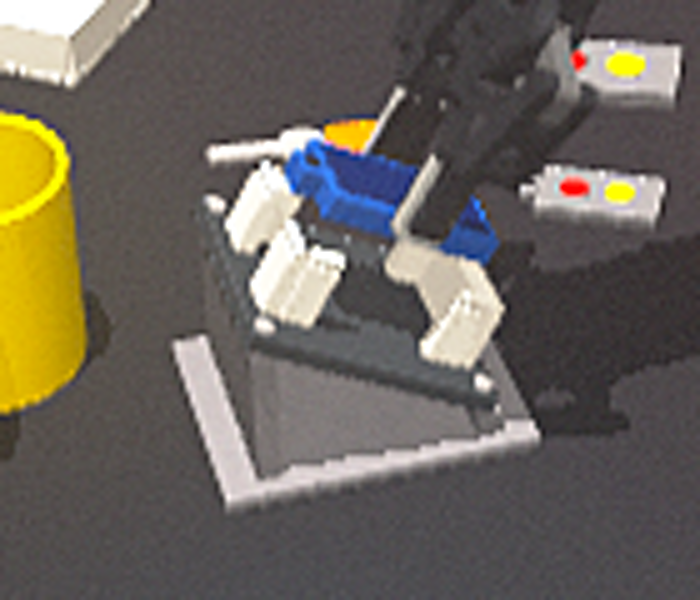

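Emit:
move_arm(
  rows="0 0 0.5 0 0 0 0; 0 0 0.5 0 0 0 0; 0 0 0.5 0 0 0 0; 0 0 0.5 0 0 0 0; 0 0 0.5 0 0 0 0; 0 0 0 0 0 0 0",
)

```text
time_s: 11.05
eef_pos: [0.5621, 0.1499, 0.1322]
eef_rot: [0.153, 0.572, 0.779, 0.208]
wrist_force: [-0.5, -0.9, -0.8]
opening: 0.469
```

```bash
python3 - <<'E'
from h import *
D=deckT(.6054,.1639,.304); c=look_nest("w8",D,(.0012,.0755),.012)
cv2.imwrite("pics/w8.png",cv2.resize(c["color"][150:430,220:420],None,fx=2.1,fy=2.1))
side=cam("side"); cv2.imwrite("pics/s8.png",cv2.resize(side["color"][230:350,230:370],None,fx=5,fy=5,interpolation=cv2.INTER_CUBIC))
E
```

```text
0.4706241926889769 [-0.58663677  0.2654213  -0.6813101 ] [0.56216819 0.14989787 0.13246633]
TCP in deck mm [-0.6 -0.4 89.8] tilt/yaw deg [-0.   -0.02 -0.01]
```

View pics/w8.png

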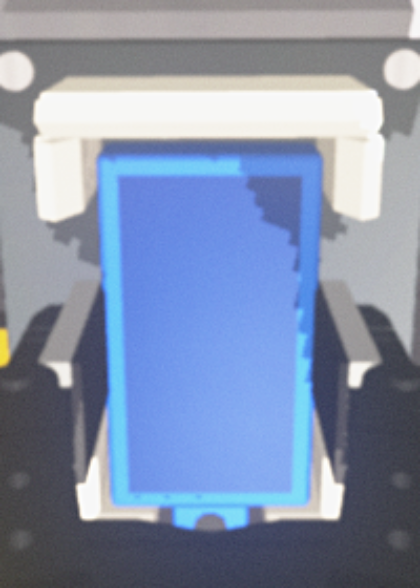

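View pics/s8.png

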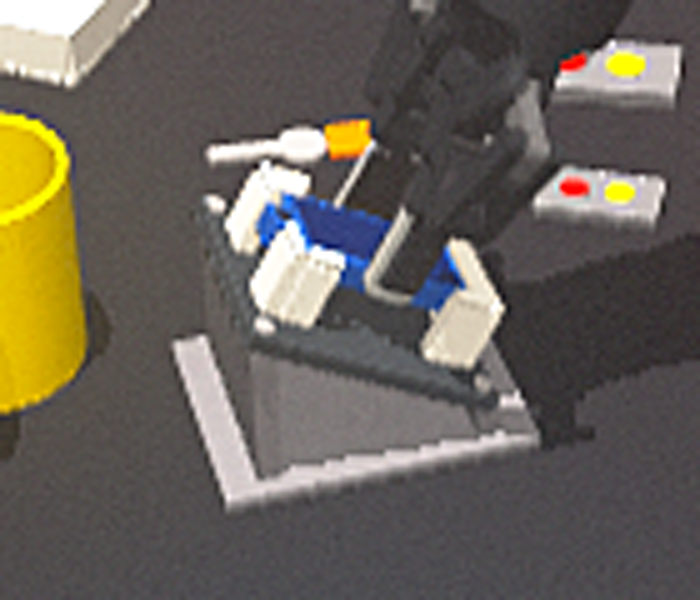

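Emit:
move_arm(
  rows="0 0 0.4 0 0 0 0; 0 0 0.4 0 0 0 0; 0 0 0.3 0 0 0 0; 0 0 0.15 0 0 0 0; 0 0 0.1 0 0 0 0; 0 0 0 0 0 0 0",
)

```text
time_s: 11.75
eef_pos: [0.5688, 0.1518, 0.1213]
eef_rot: [0.154, 0.572, 0.778, 0.209]
wrist_force: [-0.9, 0.1, 0.3]
opening: 0.474
```

```bash
python3 - <<'E'
from h import *
D=deckT(.6054,.1639,.304); c=look_nest("w9",D)
E
```

```text
0.47153425421404255 [ 0.92177376 -0.219692    0.78933644] [0.56877432 0.1518456  0.12138144]
TCP in deck mm [-0.2 -0.5 76.8] tilt/yaw deg [-0.06 -0.04 -0.01]
```

Emit:
move_arm(
  rows="0 0 0.1 0 0 0 0; 0 0 0.1 0 0 0 0; 0 0 0.1 0 0 0 0; 0 0 0 0 0 0 0; 0 0 0 0 0 0 0",
)

```text
time_s: 12.3
eef_pos: [0.5699, 0.1521, 0.1198]
eef_rot: [0.154, 0.571, 0.779, 0.209]
wrist_force: [-14.7, -5.4, 17.7]
opening: 0.471
```

```bash
python3 - <<'E'
from h import *
D=deckT(.6054,.1639,.304); c=look_nest("w9",D)
cv2.imwrite("pics/w9.png",cv2.resize(c["color"][150:430,220:420],None,fx=2.1,fy=2.1))
side=cam("side"); cv2.imwrite("pics/s9.png",cv2.resize(side["color"][230:350,230:370],None,fx=5,fy=5,interpolation=cv2.INTER_CUBIC))
E
```

```text
0.46657131552033354 [-13.77373354  -6.27625707  17.0555419 ] [0.56987668 0.15213396 0.1197351 ]
TCP in deck mm [-0.  -0.6 74.8] tilt/yaw deg [-0.07 -0.03 -0.03]
```

View pics/s9.png

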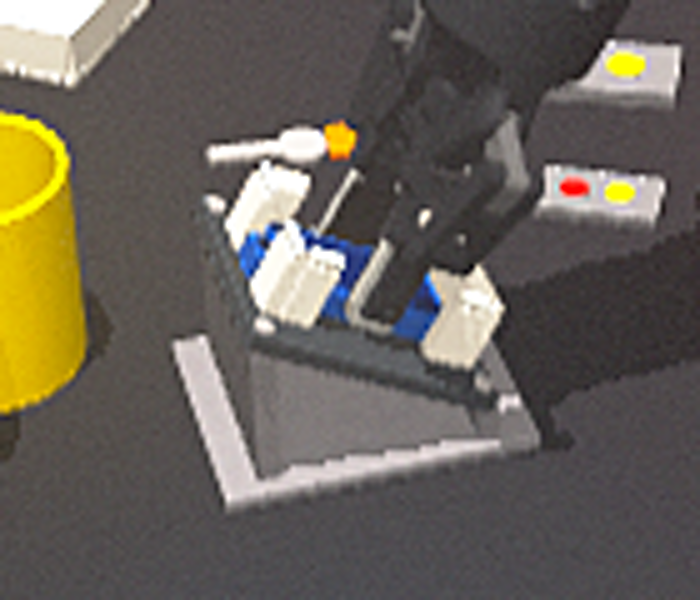

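Emit:
move_arm(
  rows="0 0 -0.05 0 0 0 0; 0 0 0 0 0 0 0.55; 0 0 0 0 0 0 0.65; 0 0 0 0 0 0 0.75; 0 0 0 0 0 0 0.75; 0 0 -1 0 0 0 0.8; 0 0 -2 0 0 0 0.8; 0 0 -3 0 0 0 1; 0 0 -3 0 0 0 1; 0 0 -3 0 0 0 1; 0 0 -3 0 0 0 1; 0 0 0 0 0 0 1; 0 0 0 0 0 0 1",
)

```text
time_s: 13.7
eef_pos: [0.4983, 0.1297, 0.2502]
eef_rot: [0.155, 0.572, 0.778, 0.209]
wrist_force: [0.3, 0.9, 0.7]
opening: 1.004
```

```bash
python3 - <<'E'
from h import *
D=deckT(.6054,.1639,.304); c=look_nest("w10",D)
o=overlay_deck(c,D,4,(230,110,410,270)); 
P=D.copy(); uv=((proj(c,part_pts(P,.012))-[230,110]+.5)*4).astype(np.int32); cv2.polylines(o,[uv[8:]],True,(255,0,255),1); cv2.imwrite("pics/w10.png",o)
plan(tool_over(flatT(.449,-.2355,.237),.20))
E
```

```text
0.9973808445288471 [-0.54248833  0.91104949 -0.64736141] [0.49806116 0.12974871 0.2490219 ]
TCP in deck mm [ -0.5  -0.5 224.3] tilt/yaw deg [-0.08 -0.06 -0.  ]
t 13.75 rot total [30.07 -0.95  3.74] n 6 each [ 5.01 -0.16  0.62] | then shift cm [-34.35 -13.34   4.9 ] n 13 each [-2.64 -1.03  0.38] | before-rot frame shift [-33.38 -15.97  -3.55]
```

View pics/w10.png

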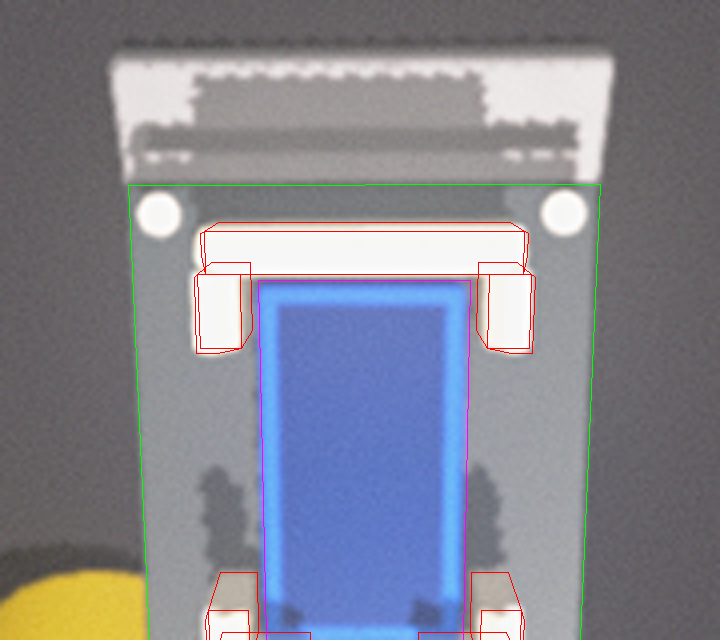

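The shell lies within about 1 mm of the predicted centred pose (magenta outline), flat and square. Next is the board.

Emit:
move_arm(
  rows="0 0 0 5.01 -0.16 0.62 1; 0 0 0 5.01 -0.16 0.62 1; 0 0 0 5.01 -0.16 0.62 1; 0 0 0 5.01 -0.16 0.62 1; 0 0 0 5.01 -0.16 0.62 1; 0 0 0 5.01 -0.16 0.62 1; -2.64 -1.03 0.2 0 0 0 1; -2.64 -1.03 0.2 0 0 0 1; -2.64 -1.03 0.4 0 0 0 1; -2.64 -1.03 0.4 0 0 0 1; -2.64 -1.03 0.4 0 0 0 1; -2.64 -1.03 0.4 0 0 0 1; -2.64 -1.03 0.4 0 0 0 1; -2.64 -1.03 0.4 0 0 0 1; -2.64 -1.03 0.4 0 0 0 1; -2.64 -1.03 0.4 0 0 0 1; -2.64 -1.03 0.4 0 0 0 1; -2.64 -1.03 0.4 0 0 0 1; -2.64 -1.03 0.4 0 0 0 1; 0 0 0 0 0 0 1",
)

```text
time_s: 15.75
eef_pos: [0.448, -0.2377, 0.199]
eef_rot: [-0.001, 0.62, 0.785, -0.0]
wrist_force: [-0.7, 0.5, 0.8]
opening: 1.003
```

```bash
cat > meas.py <<'E'
import sys
from h import *
name,h,out=sys.argv[1],float(sys.argv[2]),sys.argv[3]
cam("wrist"); c=cam("wrist"); best=None
for r in ctrl.trace("wrist",name)[:4]:
    x0,y0,x1,y1=r["bbox"]
    if abs((x0+x1)/2-320)>60 or r["confidence"]<.3: print("skip",r["confidence"],r["bbox"]); continue
    v=fit_flat(c,r["region"],h); print(r["confidence"],r["bbox"],np.round(v,4)); best=best or v
if best:
    cv2.imwrite(f"pics/{out}.png",overlay_part(c,flatT(*best[:3]),h)); plan(tool_over(flatT(*best[:3]),.0745)); print(cur()[1]["eef_pos"])
else: cv2.imwrite(f"pics/{out}.png",c["color"])
E
python3 meas.py board .008 w11
```

```text
0.71 [291.5, 182.6, 346.0, 296.3] [ 4.4880e-01 -2.3610e-01  2.3520e-01  1.4275e+02  5.5430e+03]
t 15.9 rot total [-0.09 -0.14  0.11] n 1 each [-0.09 -0.14  0.11] | then shift cm [-0.16 -0.   12.53] n 5 each [-0.03 -0.    2.51] | before-rot frame shift [-1.900e-01  1.000e-02  1.253e+01]
[ 0.44848385 -0.2345614   0.19976828]
```

View pics/w11.png

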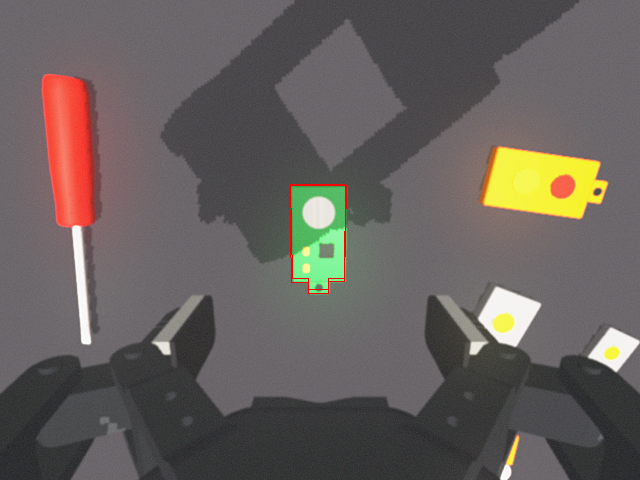

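Emit:
move_arm(
  rows="-0.1 0 2.5 0 0 0 1; 0 0 2.5 0 0 0 1; 0 0 2.5 0 0 0 0.8; 0 0 2.5 0 0 0 0.8; 0 0 1.6 0 0 0 0.7; 0 0 0.8 0 0 0 0.7; 0 0 0 0 0 0 0.7; 0 0 0 0 0 0 0.7",
)

```text
time_s: 16.7
eef_pos: [0.4495, -0.236, 0.0776]
eef_rot: [0.0, 0.618, 0.786, -0.0]
wrist_force: [0.5, -0.7, -0.2]
opening: 0.703
```

```bash
python3 - <<'E'
from h import *
c=cam("wrist","w12"); plan(tool_over(flatT(.4488,-.2361,.2352),.0750))
E
```

```text
t 16.75 rot total [0.04 0.07 0.16] n 1 each [0.04 0.07 0.16] | then shift cm [ 0.05 -0.08  0.3 ] n 1 each [ 0.05 -0.08  0.3 ] | before-rot frame shift [ 0.05 -0.08  0.3 ]
```

View pics/w12.png

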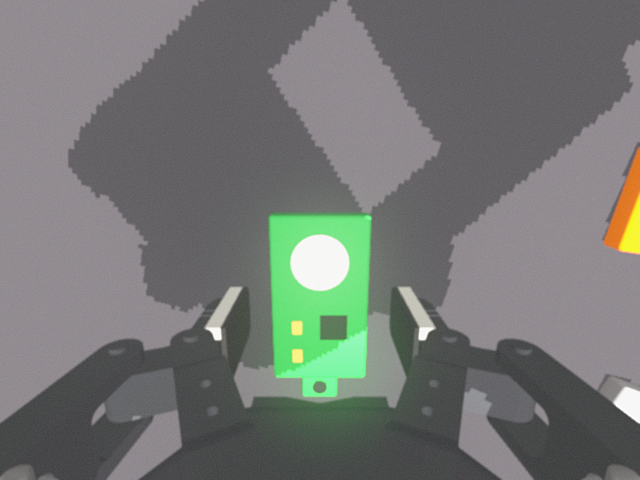

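Emit:
move_arm(
  rows="0 -0.05 0.25 0 0 0 0.65; 0 0 0 0 0 0 0.5; 0 0 0 0 0 0 0.3; 0 0 0 0 0 0 0; 0 0 0 0 0 0 0; 0 0 0 0 0 0 0; 0 0 0 0 0 0 0",
)

```text
time_s: 17.45
eef_pos: [0.4488, -0.2366, 0.0756]
eef_rot: [0.0, 0.618, 0.786, -0.0]
wrist_force: [-3.4, 1.9, 6.7]
opening: 0.458
```

```bash
python3 - <<'E'
from h import *
c=cam("wrist","w13"); plan(tool_over(flatT(.4488,-.2361,.2352),.0745)); o=cur()[1]; print(o["opening"],o["wrist_force"],o["eef_pos"])
s=cam("side"); cv2.imwrite("pics/s13.png",cv2.resize(s["color"][150:260,330:480],None,fx=5,fy=5,interpolation=cv2.INTER_CUBIC))
E
```

```text
t 17.5 rot total [0.01 0.03 0.12] n 1 each [0.01 0.03 0.12] | then shift cm [0.05 0.01 0.11] n 1 each [0.05 0.01 0.11] | before-rot frame shift [0.05 0.01 0.11]
0.46278648141655027 [-2.97291784  1.25503288  6.05604657] [ 0.44879555 -0.2365972   0.07555906]
```

View pics/w13.png

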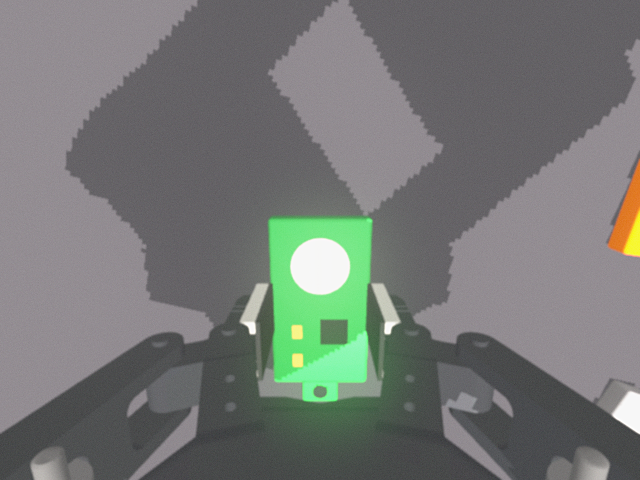

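View pics/s13.png

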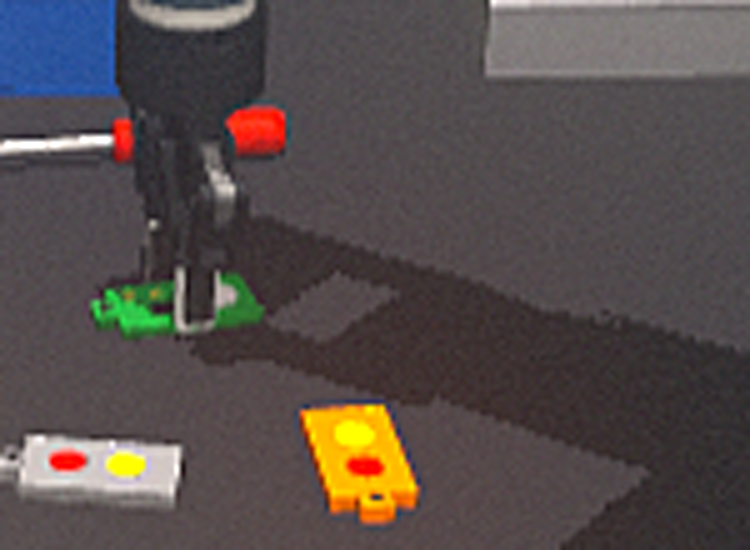

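Emit:
move_arm(
  rows="0 0 -0.5 0 0 0 0; 0 0 -1.5 0 0 0 0; 0 0 -2.5 0 0 0 0; 0 0 -2.5 0 0 0 0; 0 0 -2.5 0 0 0 0; 0 0 -2.5 0 0 0 0; 0 0 -2 0 0 0 0; 0 0 -1 0 0 0 0; 0 0 0 0 0 0 0; 0 0 0 0 0 0 0",
)

```text
time_s: 18.55
eef_pos: [0.4483, -0.2361, 0.2239]
eef_rot: [-0.0, 0.618, 0.786, -0.0]
wrist_force: [-0.1, -0.7, -0.2]
opening: 0.461
```

```bash
python3 - <<'E'
from h import *
c=cam("wrist","w14"); o=cur()[1]; print(o["opening"],o["wrist_force"],o["eef_pos"])
D=deckT(.6054,.1639,.304); plan(tool_over(D,.165,-.001,-.0005))
E
```

```text
0.45705973694483926 [ 1.45398008 -0.71903174 -0.48799863] [ 0.44803278 -0.23591376  0.22341487]
t 18.6 rot total [-30.06   0.91  -3.75] n 6 each [-5.01  0.15 -0.63] | then shift cm [33.39 14.85 11.58] n 13 each [2.57 1.14 0.89] | before-rot frame shift [34.55 16.39  2.64]
```

View pics/w14.png

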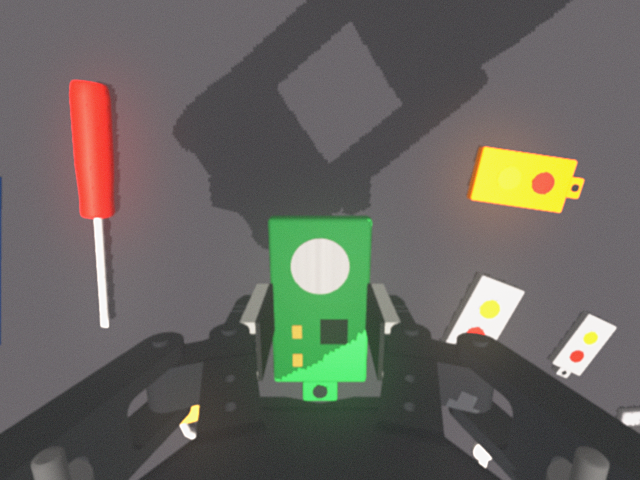

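Emit:
move_arm(
  rows="0 0 0 -5.01 0.15 -0.63 0; 0 0 0 -5.01 0.15 -0.63 0; 0 0 0 -5.01 0.15 -0.63 0; 0 0 0 -5.01 0.15 -0.63 0; 0 0 0 -5.01 0.15 -0.63 0; 0 0 0 -5.01 0.15 -0.63 0; 2.57 1.14 0.89 0 0 0 0; 2.57 1.14 0.89 0 0 0 0; 2.57 1.14 0.89 0 0 0 0; 2.57 1.14 0.89 0 0 0 0; 2.57 1.14 0.89 0 0 0 0; 2.57 1.14 0.89 0 0 0 0; 2.57 1.14 0.89 0 0 0 0; 2.57 1.14 0.89 0 0 0 0; 2.57 1.14 0.89 0 0 0 0; 2.57 1.14 0.89 0 0 0 0; 2.57 1.14 0.89 0 0 0 0; 2.57 1.14 0.89 0 0 0 0; 2.57 1.14 0.89 0 0 0 0; 0 0 0 0 0 0 0",
)

```text
time_s: 20.6
eef_pos: [0.5311, 0.1433, 0.1989]
eef_rot: [0.15, 0.573, 0.779, 0.205]
wrist_force: [-0.2, -0.7, -1.4]
opening: 0.458
```

```bash
python3 - <<'E'
from h import *
cam("wrist"); D=deckT(.6054,.1639,.304); c=look_nest("w15",D,(0.001,.0752),.008)
hsv=cv2.cvtColor(c["color"],cv2.COLOR_BGR2HSV)
m=cv2.inRange(hsv,(45,90,60),(85,255,255)); m[:200]=0; m[:,:240]=0; m[:,400:]=0; m[415:]=0
n,l,s,_=cv2.connectedComponentsWithStats(m); k=1+np.argmax(s[1:,4]); m=(l==k).astype(np.uint8); 
ct,_=cv2.findContours(m,cv2.RETR_EXTERNAL,cv2.CHAIN_APPROX_NONE); cv2.drawContours(m,ct,-1,1,-1); print(s[k])
v,f,a,P=fit_held(c,m>0,.008); print(np.round(v,4),f,a)
o=cv2.imread("pics/w15.png"); o=overlay_part(c,P,.008,o,(255,0,0)); cv2.imwrite("pics/w15.png",cv2.resize(o[150:430,220:420],None,fx=2.1,fy=2.1))
plan(tool_over(D,.165,-.001,-.0005))
E
```

```text
0.45897766513810984 [ 0.10756927  0.23871923 -1.26608456] [0.53111046 0.14119478 0.19917722]
TCP in deck mm [  4.8   0.6 163.7] tilt/yaw deg [ 0.57 -0.07  0.18]
[  268   218   103   184 12469]
[0.0028 0.001  0.0797 0.0007] 352.125 16309.0
t 20.7 rot total [-0.57  0.07 -0.18] n 1 each [-0.57  0.07 -0.18] | then shift cm [-0.11 -0.58 -0.13] n 1 each [-0.11 -0.58 -0.13] | before-rot frame shift [-0.11 -0.58 -0.12]
```

View pics/w15.png

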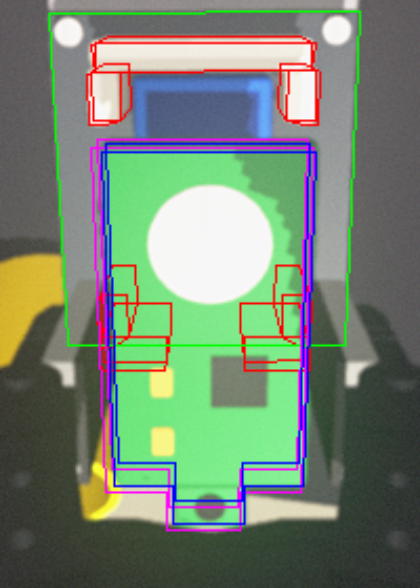

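Emit:
move_arm(
  rows="-0.1 -0.6 0 -0.57 0.07 -0.18 0; 0 0 1.5 0 0 0 0; 0 0 1.5 0 0 0 0; 0 0 0.8 0 0 0 0; 0 0 0 0 0 0 0; 0 0 0 0 0 0 0",
)

```text
time_s: 21.3
eef_pos: [0.5454, 0.1432, 0.1647]
eef_rot: [0.154, 0.573, 0.778, 0.209]
wrist_force: [0.4, -0.2, -0.4]
opening: 0.457
```

```bash
python3 - <<'E'
from h import *
cam("wrist"); D=deckT(.6054,.1639,.304); c=look_nest("w16",D,(0.0015,.0752),.008)
o=cv2.imread("pics/w16.png"); cv2.imwrite("pics/w16.png",cv2.resize(o[150:430,220:420],None,fx=2.1,fy=2.1))
plan(tool_over(D,.1,-.001,-.0005))
E
```

```text
0.45635873613099315 [-0.38901691 -0.8235641   0.04154634] [0.54568686 0.14342394 0.16538479]
TCP in deck mm [  0.5  -1.7 127.1] tilt/yaw deg [-0.19 -0.11  0.09]
t 21.4 rot total [ 0.19  0.11 -0.09] n 1 each [ 0.19  0.11 -0.09] | then shift cm [ 0.12 -0.15  2.71] n 1 each [ 0.12 -0.15  2.71] | before-rot frame shift [ 0.12 -0.16  2.71]
```

View pics/w16.png

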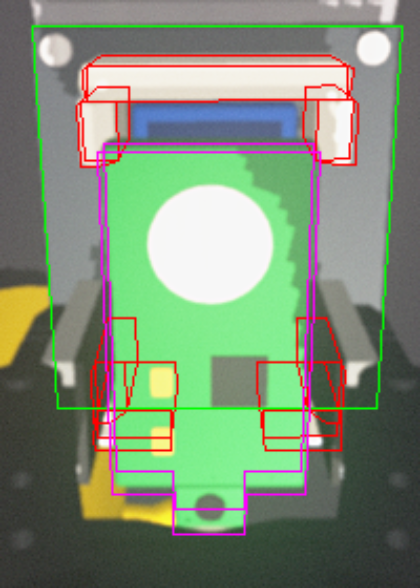

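Emit:
move_arm(
  rows="0.1 -0.12 0.3 0.19 0.11 -0.09 0; 0 0 0.5 0 0 0 0; 0 0 0.5 0 0 0 0; 0 0 0.5 0 0 0 0; 0 0 0.5 0 0 0 0; 0 0 0.4 0 0 0 0; 0 0 0 0 0 0 0; 0 0 0 0 0 0 0",
)

```text
time_s: 22.2
eef_pos: [0.5571, 0.1484, 0.1407]
eef_rot: [0.153, 0.572, 0.779, 0.208]
wrist_force: [-0.4, -0.7, -0.5]
opening: 0.46
```

```bash
python3 - <<'E'
from h import *
cam("wrist"); D=deckT(.6054,.1639,.304); c=look_nest("w17",D)
o=c["color"]; cv2.imwrite("pics/w17.png",cv2.resize(o[150:430,220:420],None,fx=2.1,fy=2.1))
side=cam("side"); cv2.imwrite("pics/s17.png",cv2.resize(side["color"][230:350,230:370],None,fx=5,fy=5,interpolation=cv2.INTER_CUBIC))
E
```

```text
0.4641445942677799 [-0.84442781  0.55869714 -0.12142014] [0.55723688 0.14838844 0.14103878]
TCP in deck mm [-0.8 -0.4 99.8] tilt/yaw deg [ 0.02  0.02 -0.01]
```

View pics/w17.png

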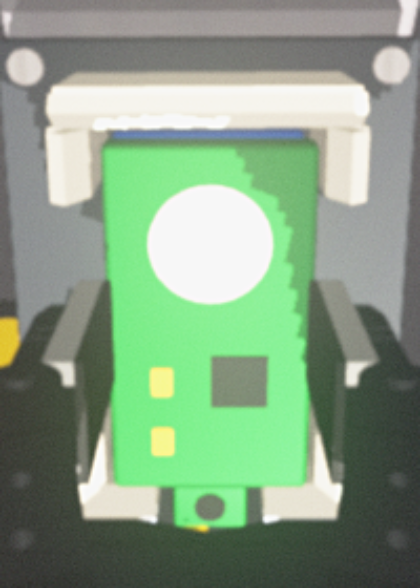

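View pics/s17.png

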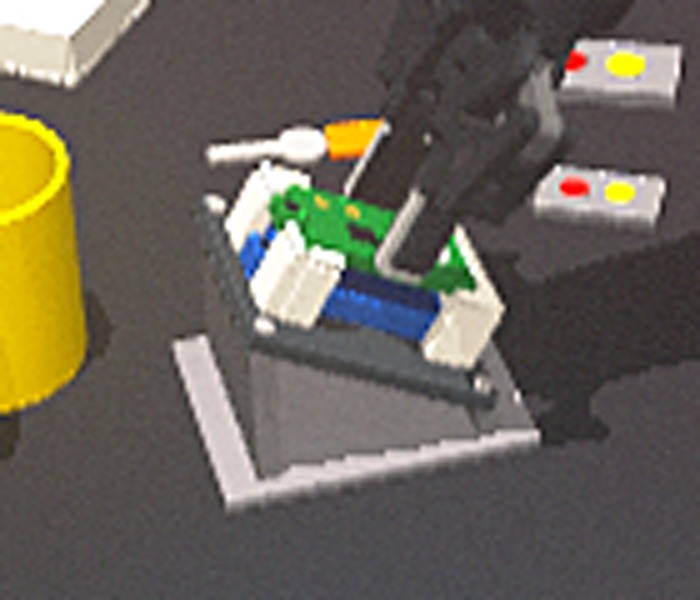

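Emit:
move_arm(
  rows="0 0 0.4 0 0 0 0; 0 0 0.4 0 0 0 0; 0 0 0.2 0 0 0 0; 0 0 0.1 0 0 0 0; 0 0 0.1 0 0 0 0; 0 0 0.1 0 0 0 0; 0 0 0 0 0 0 0; 0 0 0 0 0 0 0",
)

```text
time_s: 23.15
eef_pos: [0.5627, 0.1502, 0.1306]
eef_rot: [0.153, 0.571, 0.779, 0.208]
wrist_force: [-20.1, -7.9, 21.8]
opening: 0.457
```

```bash
python3 - <<'E'
from h import *
D=deckT(.6054,.1639,.304); c=look_nest("w18",D)
E
```

```text
0.4554335838935249 [-19.57416963  -8.16788645  21.05335638] [0.56264194 0.15017955 0.13060304]
TCP in deck mm [-1.1 -0.3 87.9] tilt/yaw deg [ 0.06  0.05 -0.05]
```

Emit:
move_arm(
  rows="0 0 -0.1 0 0 0 0; 0 0 0 0 0 0 0; 0 0 0 0 0 0 0.55; 0 0 0 0 0 0 0.65; 0 0 0 0 0 0 0.75; 0 0 0 0 0 0 0.75; 0 0 -1 0 0 0 0.8; 0 0 -2 0 0 0 0.8; 0 0 -3 0 0 0 1; 0 0 -3 0 0 0 1; 0 0 -3 0 0 0 1; 0 0 -2 0 0 0 1; 0 0 0 0 0 0 1; 0 0 0 0 0 0 1",
)

```text
time_s: 24.6
eef_pos: [0.4962, 0.1291, 0.2523]
eef_rot: [0.154, 0.572, 0.779, 0.209]
wrist_force: [-0.4, -0.3, -0.3]
opening: 1.002
```

```bash
python3 - <<'E'
from h import *
cam("wrist"); D=deckT(.6054,.1639,.304); c=look_nest("w19",D)
o=overlay_deck(c,D,4,(230,110,410,270)); 
P=D.copy(); P[:3,3]+=D[:3,2]*.012; uv=((proj(c,part_pts(P,.008))-[230,110]+.5)*4).astype(np.int32); cv2.polylines(o,[uv[8:]],True,(255,0,255),1); cv2.imwrite("pics/w19.png",o)
side=cam("side"); cv2.imwrite("pics/s19.png",cv2.resize(side["color"][230:350,230:370],None,fx=5,fy=5,interpolation=cv2.INTER_CUBIC))
plan(tool_over(flatT(.4946,-.0755,-.138),.20))
E
```

```text
1.0016651206616232 [ 0.40680712  0.26312005 -1.5047339 ] [0.49591326 0.12923899 0.25080786]
TCP in deck mm [ -1.6  -0.3 227. ] tilt/yaw deg [0.11 0.04 0.01]
t 24.75 rot total [29.35 -6.66 24.75] n 7 each [ 4.19 -0.95  3.54] | then shift cm [-20.3    2.69   5.06] n 8 each [-2.54  0.34  0.63] | before-rot frame shift [-19.5   -7.93   1.25]
```

View pics/w19.png

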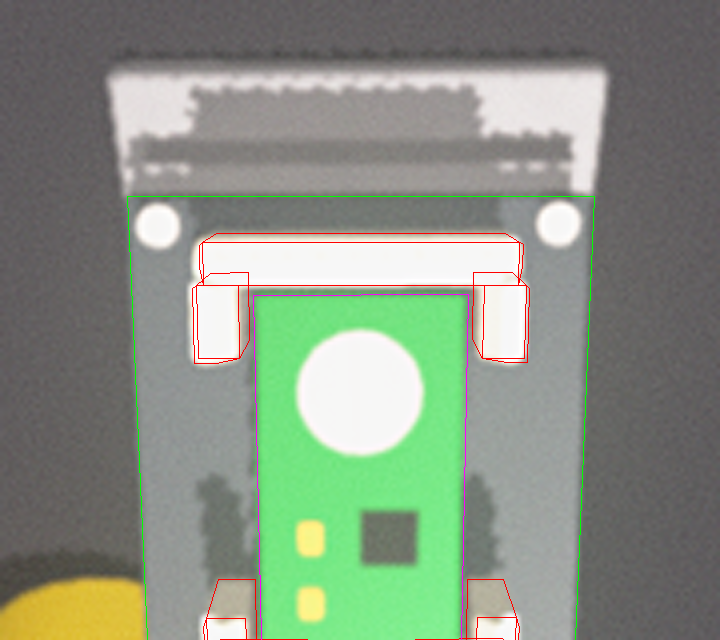

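View pics/s19.png

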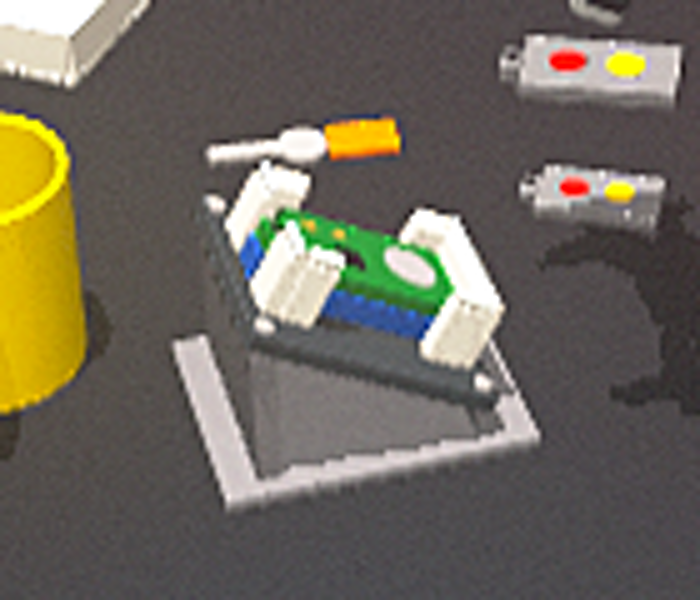

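The board matches its predicted seated outline and lies flat on the shell. Now the cover (large grey).

Emit:
move_arm(
  rows="0 0 0 4.19 -0.95 3.54 1; 0 0 0 4.19 -0.95 3.54 1; 0 0 0 4.19 -0.95 3.54 1; 0 0 0 4.19 -0.95 3.54 1; 0 0 0 4.19 -0.95 3.54 1; 0 0 0 4.19 -0.95 3.54 1; 0 0 0 4.19 -0.95 3.54 1; -2.54 0.34 0.5 0 0 0 1; -2.54 0.34 0.5 0 0 0 1; -2.54 0.34 0.6 0 0 0 1; -2.54 0.34 0.7 0 0 0 1; -2.54 0.34 0.7 0 0 0 1; -2.54 0.34 0.7 0 0 0 1; -2.54 0.34 0.7 0 0 0 1; -2.52 0.31 0.7 0 0 0 1; 0 0 0 0 0 0 1; 0 0 0 0 0 0 1",
)

```text
time_s: 26.45
eef_pos: [0.4946, -0.0756, 0.1995]
eef_rot: [-0.001, 0.755, 0.656, 0.001]
wrist_force: [-0.5, 0.3, 0.5]
opening: 1.001
```

```bash
python3 meas.py cover .010 w20; python3 - <<'E'
from h import *
print(cur()[1]["eef_pos"])
E
```

```text
0.88 [212.8, 11.7, 348.5, 108.7] [ 3.720000e-01 -8.710000e-02  1.668400e+00  1.746562e+02  8.328000e+03]
skip 0.85 [471.6, 1.2, 550.7, 99.5]
skip 0.63 [423.3, 181.5, 479.4, 266.8]
t 26.6 rot total [ 1.2000e-01  6.0000e-02 -1.0347e+02] n 18 each [ 0.01  0.   -5.75] | then shift cm [12.36 -0.04 12.6 ] n 6 each [ 2.06 -0.01  2.1 ] | before-rot frame shift [ -2.93 -12.04  12.58]
[ 0.49497988 -0.07468202  0.20050389]
[ 0.49497988 -0.07468202  0.20050389]
```

View pics/w20.png

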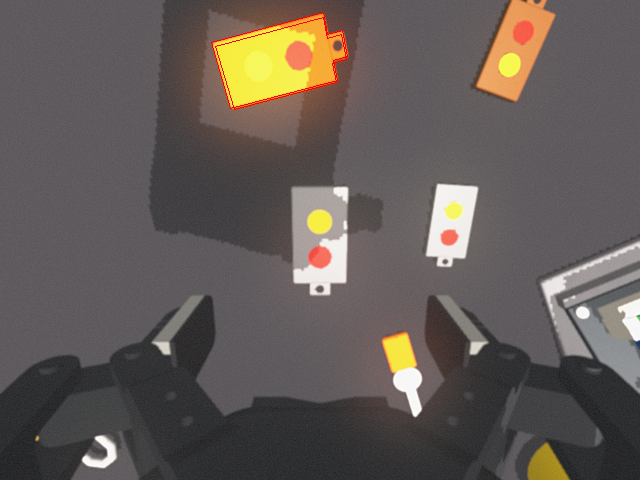

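```bash
python3 - <<'E'
from h import *
c=cam("wrist"); im=c["color"]; g=cv2.cvtColor(im,cv2.COLOR_BGR2GRAY)
m=((g>118)).astype(np.uint8); m[:160]=0; m[300:]=0; m[:,:270]=0; m[:,370:]=0
n,l,s,_=cv2.connectedComponentsWithStats(m); k=1+np.argmax(s[1:,4]); m=(l==k).astype(np.uint8)
ct,_=cv2.findContours(m,cv2.RETR_EXTERNAL,cv2.CHAIN_APPROX_NONE); cv2.drawContours(m,ct,-1,1,-1); print(s[k])
v=fit_flat(c,m>0,.010,yaw0=-.138); print(np.round(v,4))
cv2.imwrite("pics/w21.png",cv2.resize(overlay_part(c,flatT(*v[:3]),.010)[150:310,250:390],None,fx=3.5,fy=3.5))
plan(tool_over(flatT(*v[:3]),.0752))
E
```

```text
[ 291  185   57  111 5602]
[ 4.969000e-01 -7.470000e-02 -1.345000e-01  1.251875e+02  5.635000e+03]
t 26.65 rot total [ 0.12 -0.04 -0.16] n 1 each [ 0.12 -0.04 -0.16] | then shift cm [ 0.02  0.18 12.55] n 5 each [0.   0.04 2.51] | before-rot frame shift [1.000e-02 1.600e-01 1.255e+01]
```

View pics/w21.png

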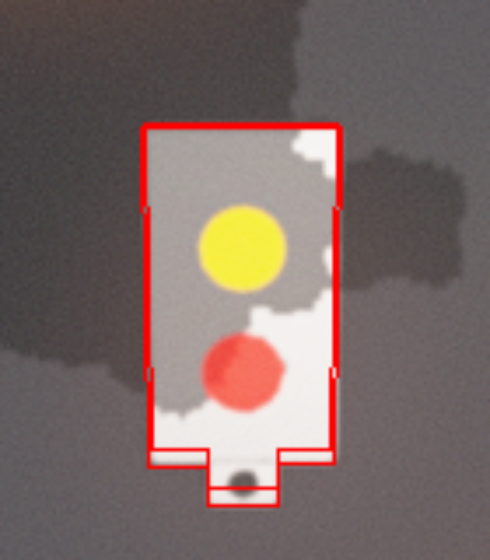

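The crop shows the large grey cover, and it matches the 76 × 42 mm outline, so it is the right one. I'll descend to grasp it.

Emit:
move_arm(
  rows="0 0.17 2.5 0 0 0 1; 0 0 2.5 0 0 0 1; 0 0 2.5 0 0 0 0.8; 0 0 2.5 0 0 0 0.8; 0 0 1.6 0 0 0 0.7; 0 0 0.7 0 0 0 0.7; 0 0 0 0 0 0 0.7; 0 0 0 0 0 0 0.7",
)

```text
time_s: 27.45
eef_pos: [0.4975, -0.0757, 0.0785]
eef_rot: [0.001, 0.754, 0.657, 0.001]
wrist_force: [-0.4, -0.2, 0.6]
opening: 0.698
```

```bash
python3 - <<'E'
from h import *
cam("wrist"); c=cam("wrist","w22"); plan(tool_over(flatT(.4969,-.0747,-.1345),.0752))
E
```

```text
t 27.55 rot total [ 0.26  0.   -0.21] n 1 each [ 0.26  0.   -0.21] | then shift cm [ 0.11 -0.1   0.37] n 1 each [ 0.11 -0.1   0.37] | before-rot frame shift [ 0.11 -0.11  0.37]
```

View pics/w22.png

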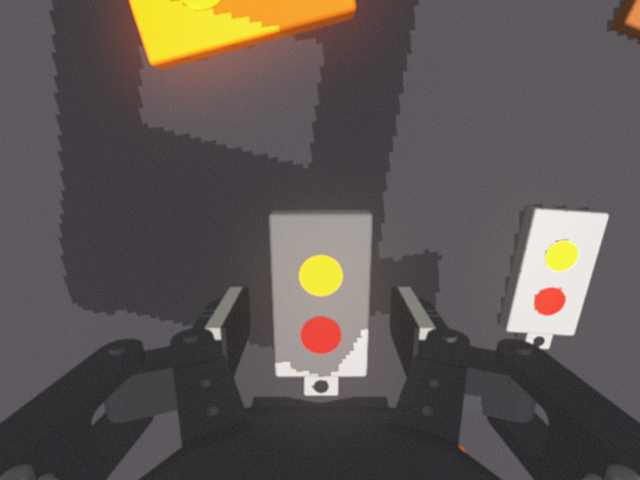

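Emit:
move_arm(
  rows="0.05 -0.1 0.3 0.2 0 -0.2 0.65; 0 0 0 0 0 0 0.5; 0 0 0 0 0 0 0.3; 0 0 0 0 0 0 0; 0 0 0 0 0 0 0; 0 0 0 0 0 0 0; 0 0 0 0 0 0 0",
)

```text
time_s: 28.25
eef_pos: [0.4961, -0.0752, 0.0755]
eef_rot: [-0.0, 0.753, 0.658, -0.0]
wrist_force: [-2.5, 0.7, 6.3]
opening: 0.467
```

```bash
python3 - <<'E'
from h import *
c=cam("wrist","w23"); plan(tool_over(flatT(.4969,-.0747,-.1345),.0752)); o=cur()[1]; print(o["opening"],o["wrist_force"],o["eef_pos"])
E
```

```text
t 28.3 rot total [-0.05 -0.02 -0.03] n 1 each [-0.05 -0.02 -0.03] | then shift cm [0.06 0.07 0.02] n 1 each [0.06 0.07 0.02] | before-rot frame shift [0.06 0.07 0.02]
0.4660194169256999 [-2.11043311  0.41298704  5.9363639 ] [ 0.49613075 -0.07519326  0.07542953]
```

View pics/w23.png

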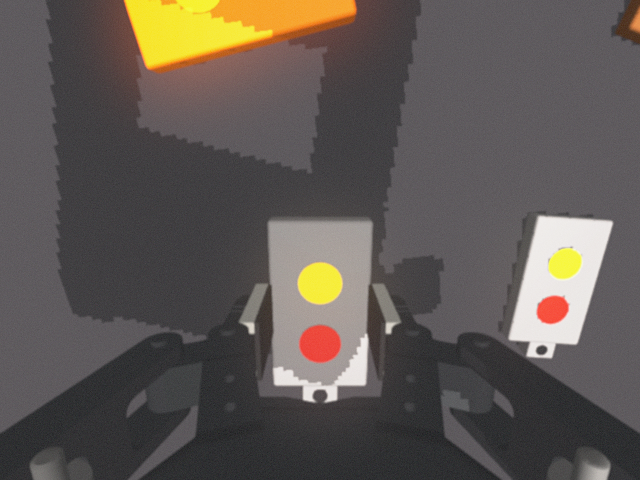

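Emit:
move_arm(
  rows="0 0 -0.5 0 0 0 0; 0 0 -1.5 0 0 0 0; 0 0 -2.5 0 0 0 0; 0 0 -2.5 0 0 0 0; 0 0 -2.5 0 0 0 0; 0 0 -2.5 0 0 0 0; 0 0 -2 0 0 0 0; 0 0 -1 0 0 0 0; 0 0 0 0 0 0 0; 0 0 0 0 0 0 0",
)

```text
time_s: 29.3
eef_pos: [0.4957, -0.0751, 0.224]
eef_rot: [-0.001, 0.753, 0.658, -0.0]
wrist_force: [-1.2, -0.5, -0.3]
opening: 0.467
```

```bash
python3 - <<'E'
from h import *
c=cam("wrist","w24"); o=cur()[1]; print(o["opening"],o["wrist_force"],o["eef_pos"])
D=deckT(.6054,.1639,.304); plan(tool_over(D,.165,-.0013,-.0005))
E
```

```text
0.46741327467655275 [-0.80404464  0.417529   -0.84658204] [ 0.49550239 -0.07498824  0.22355312]
t 29.35 rot total [-29.67   6.49 -24.6 ] n 7 each [-4.24  0.93 -3.51] | then shift cm [19.45  6.72  6.92] n 8 each [2.43 0.84 0.86] | before-rot frame shift [21.55  0.13  2.65]
```

Emit:
move_arm(
  rows="0 0 0 -4.24 0.93 -3.51 0; 0 0 0 -4.24 0.93 -3.51 0; 0 0 0 -4.24 0.93 -3.51 0; 0 0 0 -4.24 0.93 -3.51 0; 0 0 0 -4.24 0.93 -3.51 0; 0 0 0 -4.24 0.93 -3.51 0; 0 0 0 -4.24 0.93 -3.51 0; 2.43 0.84 0.86 0 0 0 0; 2.43 0.84 0.86 0 0 0 0; 2.43 0.84 0.86 0 0 0 0; 2.43 0.84 0.86 0 0 0 0; 2.43 0.84 0.86 0 0 0 0; 2.43 0.84 0.86 0 0 0 0; 2.43 0.84 0.86 0 0 0 0; 2.43 0.84 0.86 0 0 0 0; 0 0 0 0 0 0 0; 0 0 0 0 0 0 0",
)

```text
time_s: 31.05
eef_pos: [0.5255, 0.1385, 0.1973]
eef_rot: [0.153, 0.571, 0.779, 0.208]
wrist_force: [0.3, 0.3, -0.8]
opening: 0.465
```

```bash
python3 - <<'E'
from h import *
cam("wrist"); D=deckT(.6054,.1639,.304); c=look_nest("w25",D,(0.0015,.0752),.010)
o=cv2.imread("pics/w25.png"); cv2.imwrite("pics/w25.png",cv2.resize(o[150:430,220:420],None,fx=2.1,fy=2.1))
plan(tool_over(D,.127,-.0013,-.0005))
E
```

```text
0.4648413489810121 [-0.87543829  0.02264976 -0.03644453] [0.52609199 0.13738783 0.19802849]
TCP in deck mm [ -0.9  -1.6 165.7] tilt/yaw deg [-0.02 -0.05  0.03]
t 31.15 rot total [ 0.02  0.05 -0.03] n 1 each [ 0.02  0.05 -0.03] | then shift cm [ 0.11 -0.04  3.87] n 2 each [ 0.05 -0.02  1.93] | before-rot frame shift [ 0.11 -0.04  3.87]
```

View pics/w25.png

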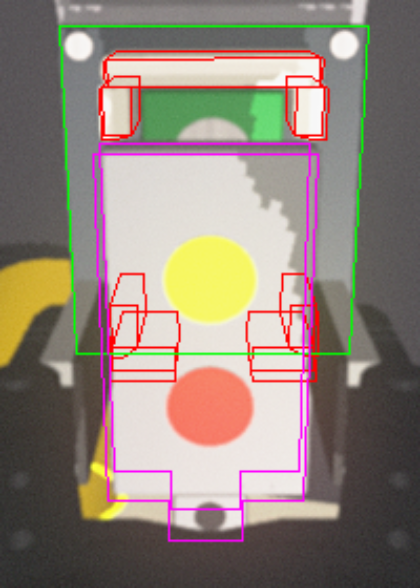

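Emit:
move_arm(
  rows="0.08 -0.03 1.5 0 0 0 0; 0 0 1.5 0 0 0 0; 0 0 0.9 0 0 0 0; 0 0 0.5 0 0 0 0; 0 0 0.3 0 0 0 0; 0 0 0 0 0 0 0; 0 0 0 0 0 0 0; 0 0 0 0 0 0 0",
)

```text
time_s: 31.95
eef_pos: [0.5486, 0.1456, 0.1585]
eef_rot: [0.154, 0.572, 0.778, 0.209]
wrist_force: [0.7, 0.2, 0.2]
opening: 0.465
```

```bash
python3 - <<'E'
from h import *
cam("wrist"); D=deckT(.6054,.1639,.304); c=look_nest("w26",D)
o=c["color"]; cv2.imwrite("pics/w26.png",cv2.resize(o[150:430,220:420],None,fx=2.1,fy=2.1))
side=cam("side"); cv2.imwrite("pics/s26.png",cv2.resize(side["color"][230:350,230:370],None,fx=5,fy=5,interpolation=cv2.INTER_CUBIC))
plan(tool_over(D,.096,-.0013,-.0005))
E
```

```text
0.4689775750970336 [-0.09942016 -0.50149587  0.57760977] [0.54857893 0.14568101 0.15839874]
TCP in deck mm [  0.   -0.4 119.4] tilt/yaw deg [-0.14 -0.07 -0.02]
t 32.1 rot total [0.13 0.06 0.02] n 1 each [0.13 0.06 0.02] | then shift cm [-0.02 -0.13  2.33] n 1 each [-0.02 -0.13  2.33] | before-rot frame shift [-0.01 -0.13  2.33]
```

View pics/w26.png

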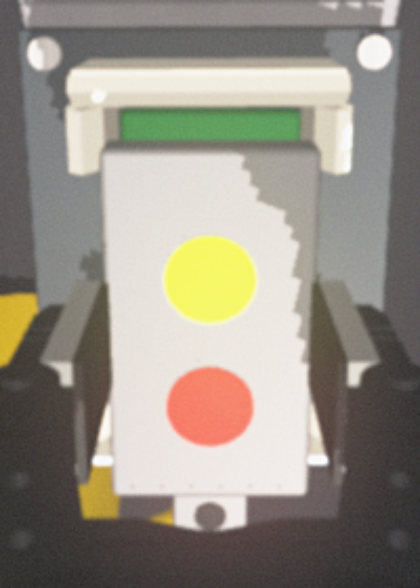

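View pics/s26.png

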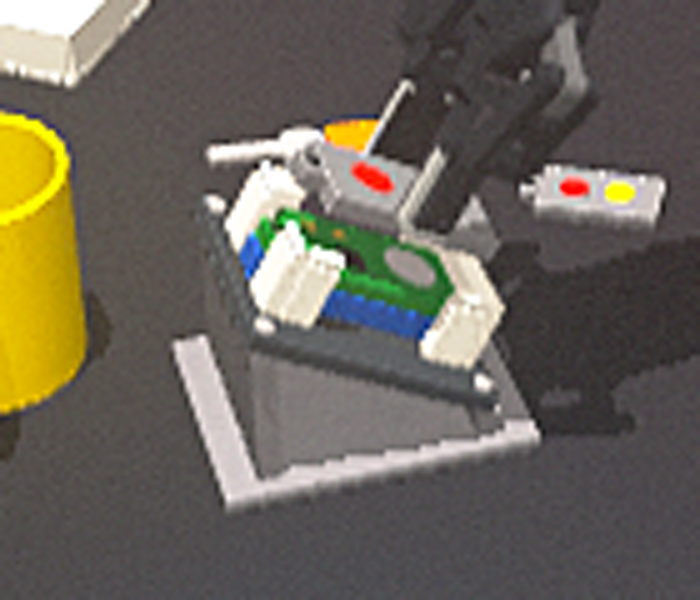

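Emit:
move_arm(
  rows="0 -0.12 0.3 0.1 0 0 0; 0 0 0.4 0 0 0 0; 0 0 0.4 0 0 0 0; 0 0 0.3 0 0 0 0; 0 0 0.2 0 0 0 0; 0 0 0 0 0 0 0; 0 0 0 0 0 0 0",
)

```text
time_s: 32.8
eef_pos: [0.5551, 0.1477, 0.1434]
eef_rot: [0.154, 0.572, 0.779, 0.208]
wrist_force: [0.7, 0.7, -0.9]
opening: 0.465
```

```bash
python3 - <<'E'
from h import *
cam("wrist"); D=deckT(.6054,.1639,.304); c=look_nest("w27",D)
o=c["color"]; cv2.imwrite("pics/w27.png",cv2.resize(o[150:430,220:420],None,fx=2.1,fy=2.1))
plan(tool_over(D,.096,-.0013,-.0005))
E
```

```text
0.46811122822545254 [-0.65380074 -0.12626306 -0.54647023] [0.55516882 0.14772264 0.14360472]
TCP in deck mm [ -1.4  -0.4 103.1] tilt/yaw deg [-0.01 -0.06 -0.  ]
t 32.9 rot total [0.01 0.06 0.  ] n 1 each [0.01 0.06 0.  ] | then shift cm [-0.01  0.01  0.71] n 1 each [-0.01  0.01  0.71] | before-rot frame shift [-0.01  0.01  0.71]
```

View pics/w27.png

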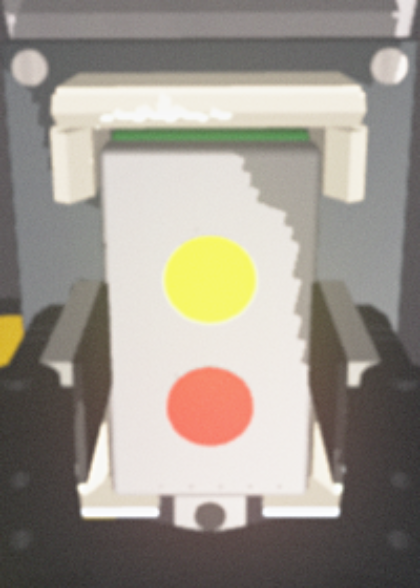

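Centred, with the tongue in line with the gap. Lowering slowly until it is home.

Emit:
move_arm(
  rows="0 0 0.2 0 0 0 0; 0 0 0.2 0 0 0 0; 0 0 0.1 0 0 0 0; 0 0 0.1 0 0 0 0; 0 0 0.1 0 0 0 0; 0 0 0 0 0 0 0; 0 0 0 0 0 0 0",
)

```text
time_s: 33.6
eef_pos: [0.5585, 0.1487, 0.1375]
eef_rot: [0.154, 0.572, 0.779, 0.208]
wrist_force: [-1.6, -0.3, 1.8]
opening: 0.463
```

```bash
python3 - <<'E'
from h import *
D=deckT(.6054,.1639,.304); c=look_nest("w28",D)
side=cam("side"); cv2.imwrite("pics/s28.png",cv2.resize(side["color"][230:350,230:370],None,fx=5,fy=5,interpolation=cv2.INTER_CUBIC))
E
```

```text
0.4643849240462885 [-2.06473053  0.56829383  0.11361895] [0.55843416 0.1487714  0.13744837]
TCP in deck mm [-1.5 -0.4 96.1] tilt/yaw deg [ 0.   -0.05 -0.01]
```

View pics/s28.png

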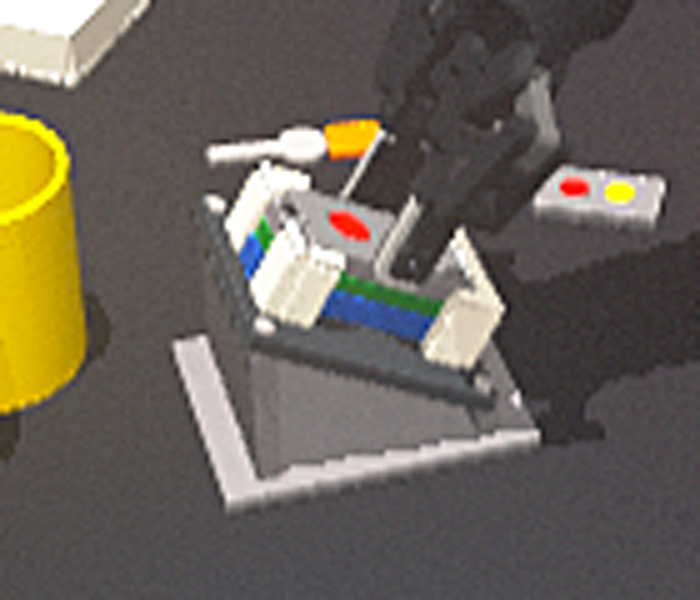

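Contact is only starting (about 2 N), so I'll press a little further.

Emit:
move_arm(
  rows="0 0 0.1 0 0 0 0; 0 0 0.05 0 0 0 0; 0 0 0 0 0 0 0; 0 0 0 0 0 0 0",
)

```text
time_s: 34.1
eef_pos: [0.5586, 0.1488, 0.1373]
eef_rot: [0.153, 0.572, 0.779, 0.208]
wrist_force: [-21.0, -8.5, 23.7]
opening: 0.466
```

Emit:
move_arm(
  rows="0 0 -0.1 0 0 0 0; 0 0 0 0 0 0 0; 0 0 0 0 0 0 0.55; 0 0 0 0 0 0 0.65; 0 0 0 0 0 0 0.75; 0 0 0 0 0 0 0.75; 0 0 -1 0 0 0 0.8; 0 0 -2 0 0 0 0.8; 0 0 -3 0 0 0 1; 0 0 -3 0 0 0 1; 0 0 -3 0 0 0 1; 0 0 -2 0 0 0 1; 0 0 0 0 0 0 1; 0 0 0 0 0 0 1",
)

```text
time_s: 35.5
eef_pos: [0.4919, 0.1279, 0.2587]
eef_rot: [0.154, 0.572, 0.778, 0.209]
wrist_force: [0.1, -0.4, -0.4]
opening: 0.999
```

```bash
python3 - <<'E'
from h import *
cam("wrist"); D=deckT(.6054,.1639,.304); c=look_nest("w29",D)
o=overlay_deck(c,D,4,(230,110,410,270)); 
P=D.copy(); P[:3,3]+=D[:3,2]*.020; uv=((proj(c,part_pts(P,.010))-[230,110]+.5)*4).astype(np.int32); cv2.polylines(o,[uv[8:]],True,(255,0,255),1); cv2.imwrite("pics/w29.png",o)
side=cam("side","s29f"); cv2.imwrite("pics/s29.png",cv2.resize(side["color"][230:350,230:370],None,fx=5,fy=5,interpolation=cv2.INTER_CUBIC))
cam("top","t29")
E
```

```text
0.9999186563037551 [-0.43255387 -0.13905507 -0.19508992] [0.49158287 0.12804581 0.25723806]
TCP in deck mm [-2.200e+00 -1.000e-01  2.348e+02] tilt/yaw deg [ 0.08 -0.03  0.01]
```

View pics/w29.png

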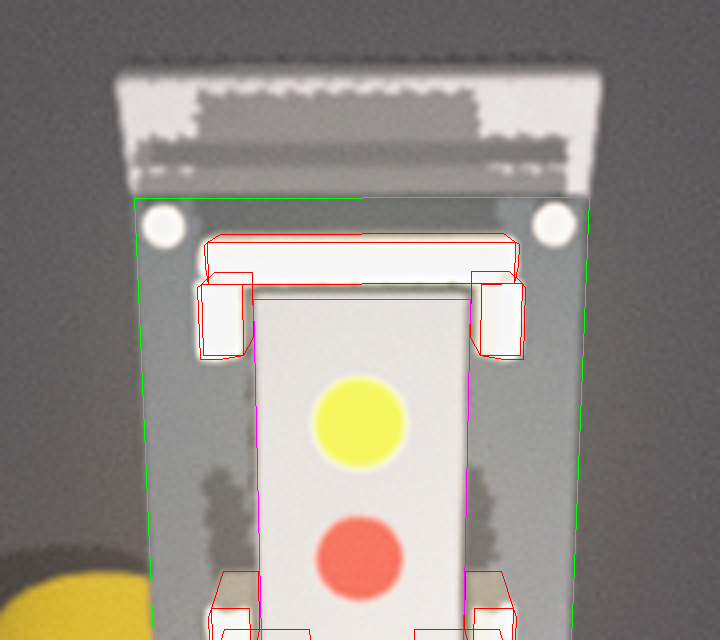

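View pics/s29.png

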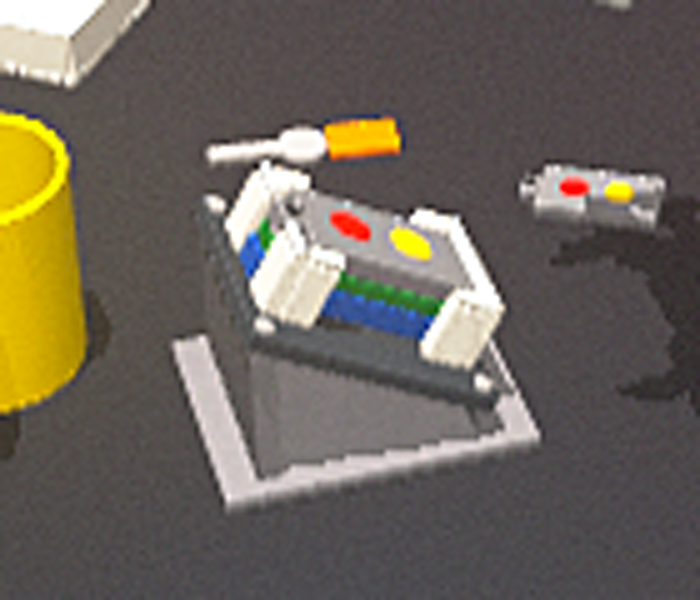

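View pics/t29.png

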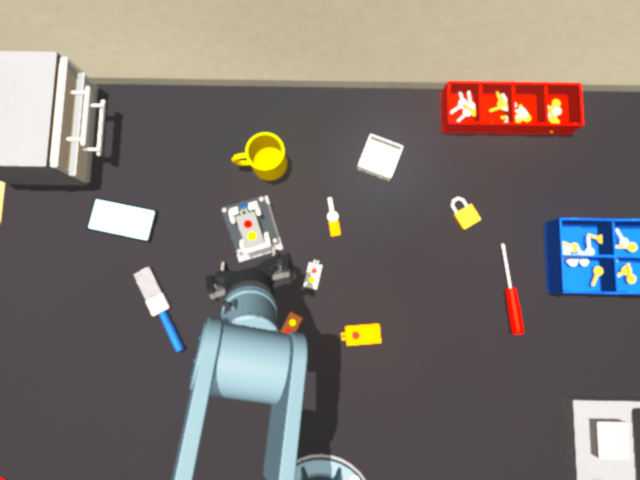

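```bash
python3 -c "
from bench import ctrl
print(ctrl.hand_in())"
```

```text
the job is handed in; nothing more can be done
None
```

The gate remote is assembled in the nest and handed in at about 36 s of the 72 s allowed. The blue base shell went in first, then the green board, then the large grey cover. Each part was lowered with the fingers on it until it pressed home at about 20–35 N, and only then released.

- **Final position:** the last wrist and side pictures show all three layers stacked flat and square, tongues at the upper gap and the right way up. The shell and board matched their predicted seated outlines within about 1 mm. The cover sits about 1.5 mm towards the lower wall, inside the 4 mm limit.
- **Other things on the counter:** in the top picture the mug, tub, brush, screwdriver, phone, padlock and key appear where they started. The gripper is clear and reads no force.
- **Disagreements:**
    - The top and wrist cameras differed by about 1.5–2 mm, so I used the wrist camera throughout.
    - The detector missed the real cover and reported the decoys instead, so I located the cover by brightness and checked its size against the 76 × 42 mm outline.
- **Not confirmed:** the hand-in gives no verdict.

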